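Refit a bench tester's service cover and lock its catch

TASK

Refit the service cover on the bench tester: hook the cover's lip under the ledge at the low edge of the opening, swing the other edge down until the cover lies fully home and flush, then turn the catch all the way over the cover to lock it, and let go. Of the two covers on the cart take the one with the protruding lip; leave the other cover and the other things where they are.

Things in the scene. Friction and masses are not known exactly. Their poses are not given: they have to be found in the camera images.
- deck: Sloping top face of the bench tester, a fixed white and grey wedge-shaped box; face 177 x 130 mm, rising away from the robot at 15 degrees. Origin: centre of the cover's opening, on the face, 72 mm above the cart. Axes: +x up the slope, y level across it, +z out of the face. Opening: x -51.5 to 51.5, y -42 to 42 mm. Seats 5 mm below the face carry the cover at both sides (x > -38) and the high end (x > 45)
- ledge (a point): Middle of the lower corner of the ledge along the opening's low edge (deck x -51.5, y 0, z -4 mm), axes as the deck's. The ledge is 4 mm thick; under it is a free pocket 16 mm deep toward -x, 72 mm wide, down to deck z = -30. Inside the opening the bay is free down to z = -16 or lower between the seats
- cover_grip (a point): Middle of the grip rib of the cover to fit (loose, grey plastic, 0.12 kg). Rib 12 mm thick (x), 60 mm long (y), top 15 mm above this point. Plate 96 (x) x 80 (y) x 5 mm, centred, 15 to 20 mm below this point. Axes: -x toward the lip, +z up out of the outer face. It starts flat on the cart, lip roughly toward the robot. Fully home: deck x 0 (play 3.5), y 0 (play 2), z +15 mm, axes parallel to the deck's
- cover_lip (a point): Middle of the tip of that cover's lip, 61 mm to -x and 22 mm below cover_grip, same axes. Lip 4 mm thick, just below the plate's underside, 60 mm wide, sticking out 13 mm past the plate's edge. Home: deck x -61, z -7 mm, so 9.5 mm behind the ledge's edge. Cover and lip are longer than the opening: it goes in tilted, its high end up about 20 degrees from the deck, lip first, then swings down about the ledge
- catch (a joint): Steel turn catch on the deck beyond the opening's high edge, rad: 0 = locked (nose points down the slope, over the cover); 1.25 to 1.5 at the start (nose turned aside to the deck's -y); stops at 0 and 1.57. Positive turns are about the deck's +z; seen from outside it locks by turning clockwise. Friction of 0.04 N m holds it anywhere
- catch_fin (a point): Middle of the catch's upright fin, on its turning axis (deck x 75, y 0), 20 mm above the face. Fin 32 mm long, 9 mm thick, from 5 to 32 mm above the face. Axes turn with the catch: -x along the fin toward the nose, y across the fin, +z along the turning axis, out of the face. The flat nose is 12 mm wide, 1.5 to 5.5 mm above the face and reaches 34 mm from the axis
- blank_grip (a point): Middle of the grip rib of the other, similar cover: plate 96 x 92 x 5 mm, without a lip, too wide for this opening; flat on the cart, same rib and heights. Not to be moved
- steel_cup_mid (a point): Half-way up a steel cup (63 mm wide, 48 mm high) standing behind the tester. Not to be moved
- screwdriver_mid (a point): Middle of a screwdriver (170 x 22 mm) lying across in front of the tester. Not to be moved
- vial_mid (a point): Half-way up an amber vial (22 mm wide, 52 mm high) standing between the two covers. Not to be moved
- clip_mid (a point): Middle of a black bulldog clip (42 x 40 x 17 mm) lying near the cart's front edge between the covers. Not to be moved

How it is judged:
By the outcome, as a careful person would: the job done as asked, in the order asked, and still so for the second after the job is handed in, with the robot touching nothing.
It also fails if it takes over 54 s, if anything falls off the work surface, if the arm or the gripper's body presses on something with over 40 N, if the wrist force passes 120 N, or if a joint passes its speed limit or range.

ROBOT

A 6-joint arm with a two-finger parallel gripper is mounted at the origin on a cart in front of the work surface, level with it; the furniture and walls round the work are solid. World frame = base frame: x ahead of the robot, y to its left, z up, the work surface at z = 0. Lengths are in m, angles in rad, forces in N, time in s.
With the tool pointing down it reaches from about 0.25 to 0.725 m from the base axis. Payload 9.7 kg.
Tool frame: the origin (TCP) lies midway between the tips of the shut fingers; the grasp point (between the pads) lies robot.grasp_offset behind it (robot.grasp_offset is the distance from the TCP to the grasp point, in m); y points along the fingers, x is the direction in which the jaws open and shut, and the axes are right-handed (so a half turn about y gives the same grasp; the last joint's range is limited). The gripper opens to 85 mm and grips with 20 to 120 N. Pads are 22 mm wide; open, the fingers measure 114 mm over their backs; the gripper's body (76 mm by 85 mm) begins 54 mm behind the grasp point. The pads swing forward as they close: fully open they stand 13 mm farther back than shut.
Start: joints at [1.243, 0.087, 0.176, 1.66, 0, 1.571], TCP at [0.177, 0.521, 0.231] pointing down, gripper open.
Joint ranges: [-3.13, 3.13], [-0.85, 1.81], [-1.15, 1.24], [-2.2, 2.28], [-1.44, 1.52], [-3.14, 3.14]. Speed limits (rad/s): [2.22, 2.22, 2.57, 3.14, 3.14, 3.14].

INTERFACE

Orientations are given as a rotation vector (axis times angle).
In Python, from rig import robot, vision gives the robot as it stands.
- The arm moves only by the tool send_rows, never from a script. Its argument "deltas" is a list that holds one entry, the list of rows, each a list of 5 numbers: the closure in counts, from 0 (fully open) to 255 (shut), then the shift along the world's x, y, z in m, then the turn about the world's z in rad. A call has 1 to 10 rows; each row shifts and turns the commanded pose from where the row before left it; what a row does not reach is not made up. A row lasts 1/10 s, in which the tool goes at most 50 mm and 8.59 degrees, less where a joint would pass 70% of its speed; a pose out of reach is approached as far as the arm can. A call is refused whole if a number of a shift passes 0.05 or a number of a turn 0.15, either way. A call with a gripper value outside its range is refused whole. The fingers move at their own pace and stop on an object; "grip_force" is the grip in N (left out, the last holds). Time passes only in rows, so rows that do not move let the fingers close. It gives the time, the measured TCP pose, the force and the opening at its end, in the units of the state.
- robot.sense(): the state, without advancing time (a new reading comes with each control period).
- vision.read_camera(name): name is "scene" or "top" or "wrist"; returns a dict with "frame" (384x512x3 uint8, blue, green, red), "vfov" (degrees; the focal length in pixels is half the picture's height over the tangent of half this angle, whatever the lens; pixels are square), "cx", "cy" (the principal point, pixels), "extrinsics" (4x4, takes a point from camera to world coordinates). Camera axes: x right, y down, z forward; pixel columns grow to the right and rows downward; lengths in m; the calibration is good to about 2 mm. A picture is of the moment at which its call begins. There is no depth.
- robot.close_job(): hands the job in, once; it reports no verdict.
The state is a dict: "clock": time; "joint_pos": joint angles; "joint_vel": joint speeds; "joint_torque": joint torques, N m; "position": TCP position; "ee_rot": TCP orientation; "wrist_force": force on the tool from outside, world axes, zero at the start; "ft_torque": the same for the moment, N m; "width": opening from 0.0 (shut) to 1.0 (fully open).
Only numpy, scipy, OpenCV 4.12 (cv2) and the standard library are available. Lean on these libraries where they do the work, as an engineer would, in place of code of your own. Each camera call takes 0.05 s, during which the arm holds its last target.

## Working session

There is one attempt and no reset: what is moved stays moved. The work goes in short steps, Python scripts to look and compute and a tool call to move; the robot and the scene stay as the last step left them, time stands still between calls to the robot, and variables do not carry over. Pictures are saved under pics/ and viewed, and the job is handed in when it is done.

Besides the shell and the picture viewer there is one more tool, called after "Emit:" by a JSON object that holds its "api" and its "payload", one argument or row to a line. send_rows: Moves the arm, as the interface text tells. Its arguments: {"type":"object","properties":{"deltas":{"type":"array"},"grip_force":{"type":"number"}},"required":["deltas"]}

```bash
ls; mkdir -p pics
python3 - <<'E'
from rig import robot, vision
import cv2
s=robot.sense()
for k in s: print(k,s[k])
print(robot.grasp_offset)
for n in ["scene","top","wrist"]:
    d=vision.read_camera(n); cv2.imwrite(f"pics/{n}0.png",d["frame"]); print(n,d["vfov"],d["cx"],d["cy"],d["extrinsics"])
E
```

```text
pics
clock 0.0
joint_pos [ 1.24299863e+00  8.74560322e-02  1.75151006e-01  1.65980180e+00
 -4.11144156e-05  1.57077953e+00]
joint_vel [-7.58157091e-04  1.73339863e-03 -9.30440137e-04  1.32303524e-03
 -1.74155796e-03  7.27203448e-05]
joint_torque [-1.69666869e-04 -5.20388567e+01  4.64805114e+01  1.63569627e-02
  1.37831626e-05  6.21069532e-06]
position [0.17701614 0.52049823 0.23059395]
ee_rot [-1.3474408  -0.96368531  0.96541062]
wrist_force [-0.13582031  0.66755026 -0.6455832 ]
ft_torque [-0.01596214 -0.04273825 -0.01158272]
width 0.9974695453722245
0.0187
scene 47.441111378717125 263.7338015727793 200.32029080019066 [[ 0.72194021 -0.3981324   0.56594427 -0.12002787]
 [-0.69192101 -0.42352301  0.58469956 -0.65918434]
 [ 0.00690258 -0.81370686 -0.58123447  0.74353458]
 [ 0.          0.          0.          1.        ]]
top 57.95086602222018 253.38012581729657 189.6314871691908 [[ 0.02705561 -0.98279578  0.18270319  0.34720676]
 [-0.99921767 -0.02131486  0.03331241 -0.03751831]
 [-0.028845   -0.18346155 -0.9826036   1.04845672]
 [ 0.          0.          0.          1.        ]]
wrist 68.40053565016645 253.15750462919763 191.2603971622129 [[ 0.32141007  0.89701167  0.30342317  0.09848457]
 [ 0.94693845 -0.3038631  -0.10476065  0.54704184]
 [-0.00177242  0.3209942  -0.9470795   0.37307152]
 [ 0.          0.          0.          1.        ]]
```

View pics/scene0.png

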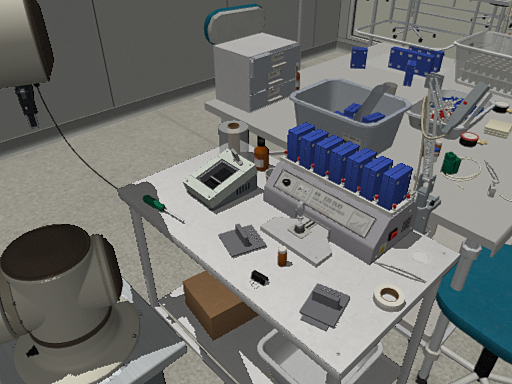

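View pics/top0.png

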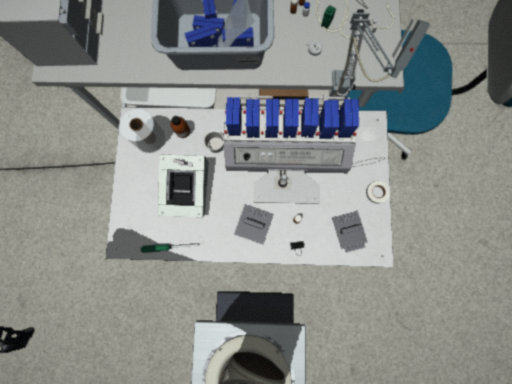

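View pics/wrist0.png

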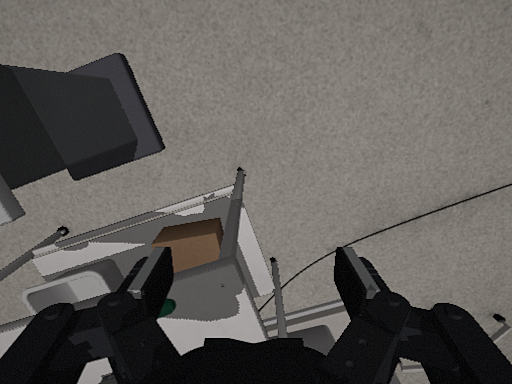

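Run:
```python
import cv2
a=cv2.imread("pics/top0.png"); b=cv2.imread("pics/scene0.png")
cv2.imwrite("pics/t1.png",cv2.resize(a[140:270,105:395],None,fx=2.75,fy=2.75,interpolation=cv2.INTER_CUBIC))
cv2.imwrite("pics/s1.png",cv2.resize(b[140:340,130:380],None,fx=3,fy=3,interpolation=cv2.INTER_CUBIC))
```

```text
(no output)
```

View pics/t1.png

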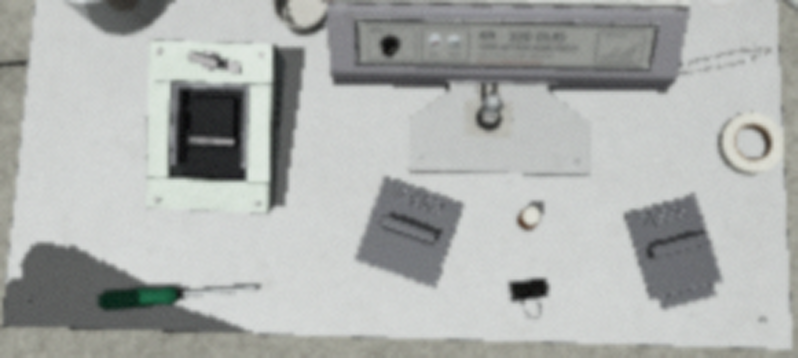

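View pics/s1.png

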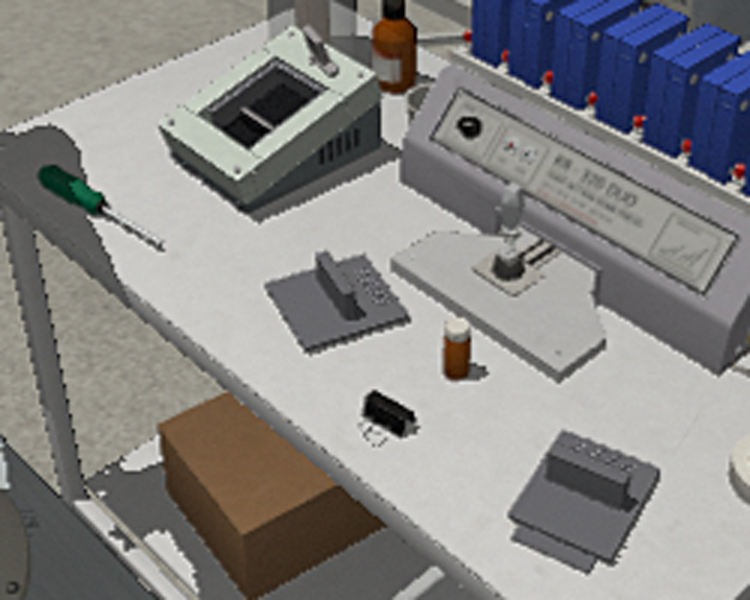

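The right-hand cover (top view px ~(350,230)) has the lip at its lower edge; the left one at (254,224) is the blank. The tester is at (182,185), catch nose at (187,163), and the screwdriver at (145–200,247).

```bash
cat > h.py <<'E'
import numpy as np, cv2
from rig import robot, vision
from scipy.spatial.transform import Rotation as R
def cam(n,save=None):
    d=vision.read_camera(n)
    if save: cv2.imwrite("pics/%s.png"%save,d["frame"])
    f=d["frame"].shape[0]/2/np.tan(np.radians(d["vfov"])/2)
    return dict(img=d["frame"],f=f,c=(d["cx"],d["cy"]),E=np.array(d["extrinsics"]))
def ray(c,u,v):
    E=c["E"]; d=E[:3,:3]@np.array([(u-c["c"][0])/c["f"],(v-c["c"][1])/c["f"],1]); return E[:3,3],d/np.linalg.norm(d)
def onz(c,u,v,z):
    o,d=ray(c,u,v); return o+d*(z-o[2])/d[2]
def proj(c,p):
    E=c["E"]; q=E[:3,:3].T@(np.asarray(p,float)-E[:3,3]); return q[:2]/q[2]*c["f"]+np.array(c["c"])
def tri(*cuv):
    A=np.zeros((3,3));b=np.zeros(3);L=[]
    for c,u,v in cuv:
        o,d=ray(c,u,v);P=np.eye(3)-np.outer(d,d);A+=P;b+=P@o;L.append((o,d))
    x=np.linalg.solve(A,b); return x,[float(np.linalg.norm((np.eye(3)-np.outer(d,d))@(x-o))) for o,d in L]
def zoom(img,u0,v0,u1,v1,k,name):
    cv2.imwrite("pics/%s.png"%name,cv2.resize(img[v0:v1,u0:u1],None,fx=k,fy=k,interpolation=cv2.INTER_CUBIC))
E
python3 - <<'E'
from h import *
t=cam("top")
def Z(x,y): return 105+x/2.75,140+y/2.75
for n,(x,y),z in [("rib",(678,244),.035),("platecorner tl",(625,210),.005),("tr",(696,195),.005),("br",(719,282),.005),("bl",(651,296),.005),("lip",(690,305),.0),("deck fl",(148,209),.05),("deck fr",(270,212),.05),("deck bl",(150,42),.095),("deck br",(275,44),.095),("screwtip",(260,287),.005),("screwhandle",(100,300),.011),("cart front",(400,335),0),("blank",(412,228),.02),("vial",(530,215),.05),("clip",(528,290),.017)]:
    print(n,onz(t,*Z(x,y),z).round(3))
s=robot.sense(); print(R.from_rotvec(s["ee_rot"]).as_matrix().round(3))
E
```

```text
rib [ 0.427 -0.29   0.035]
platecorner tl [ 0.465 -0.241  0.005]
tr [ 0.483 -0.318  0.005]
br [ 0.39  -0.34   0.005]
bl [ 0.373 -0.267  0.005]
lip [ 0.365 -0.31   0.   ]
deck fl [0.449 0.27  0.05 ]
deck fr [0.449 0.14  0.05 ]
deck bl [0.619 0.267 0.095]
deck br [0.619 0.136 0.095]
screwtip [0.371 0.154 0.005]
screwhandle [0.353 0.326 0.011]
cart front [0.324 0.001 0.   ]
blank [ 0.438 -0.01   0.02 ]
vial [ 0.452 -0.133  0.05 ]
clip [ 0.376 -0.135  0.017]
[[ 0.322 -0.    -0.947]
 [ 0.947 -0.001  0.322]
 [-0.001 -1.     0.   ]]
```

Emit:
{"api": "send_rows", "payload": {
  "deltas": [
    [[0,0.015,-0.045,0,0.06],[0,0.015,-0.045,0,0.06],[0,0.015,-0.045,0,0.06],[0,0.015,-0.045,0,0.06],[0,0.015,-0.045,0,0.06],[0,0.015,-0.045,0,0.06],[0,0.015,-0.045,0,0.06],[0,0.015,-0.045,0,0.06],[0,0.015,-0.045,0,0.06],[0,0.015,-0.045,0,0.04]]
  ]
}}

```text
clock: 1.2
position: [0.3271, 0.0689, 0.2314]
ee_rot: [-1.078, -1.395, 1.394]
wrist_force: [2.1, -0.2, 0.6]
width: 1.003
```

```bash
cat >> h.py <<'E'
def st():
    s=robot.sense(); M=R.from_rotvec(s["ee_rot"]).as_matrix()
    print("t",round(s["clock"],2),"p",np.round(s["position"],4),"jaw",round(np.degrees(np.arctan2(M[1,0],M[0,0])),2),"ydir",M[:,1].round(3),"F",np.round(s["wrist_force"],1),"T",np.round(s["ft_torque"],2),"w",round(s["width"],4),"q",np.round(s["joint_pos"],2))
E
python3 -c "
from h import *
st()"
```

```text
t 1.2 p [0.3271 0.0689 0.2314] jaw 104.61 ydir [ 0.001  0.    -1.   ] F [ 2.1 -0.2  0.6] T [ 0.07 -0.06  0.01] w 1.0032 q [ 0.21 -0.42 -0.26  1.73  0.   -0.05]
```

Emit:
{"api": "send_rows", "payload": {
  "deltas": [
    [[0,0.01,-0.045,0,0],[0,0.01,-0.045,0,0],[0,0.01,-0.045,0,0],[0,0.01,-0.045,0,0],[0,0.01,-0.045,0,0],[0,0.01,-0.045,0,0]]
  ]
}}

```text
clock: 1.8
position: [0.3869, -0.2015, 0.2313]
ee_rot: [-1.08, -1.392, 1.392]
wrist_force: [1.3, -0.1, 1.0]
width: 1.0
```

```bash
python3 -c "
from h import *
st()
c=cam('wrist','w1'); import pickle; pickle.dump(c,open('w1.pkl','wb')); print(c['E'].round(3))"
```

```text
t 1.8 p [ 0.3869 -0.2015  0.2313] jaw 104.41 ydir [ 0. -0. -1.] F [ 1.3 -0.1  1. ] T [ 0.02 -0.1  -0.02] w 1.0005 q [-0.48 -0.18 -0.08  1.67  0.   -0.73]
[[-0.249  0.917  0.311  0.306]
 [ 0.968  0.237  0.079 -0.222]
 [-0.001  0.321 -0.947  0.374]
 [ 0.     0.     0.     1.   ]]
```

View pics/w1.png

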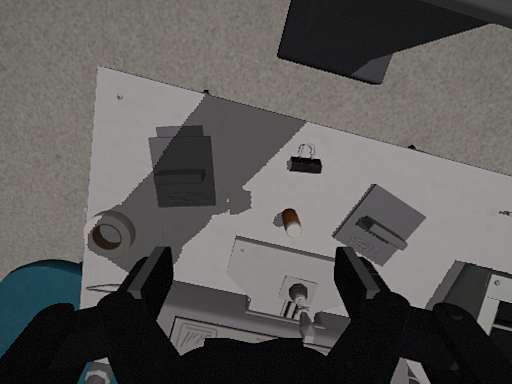

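The lipped cover is at px (183,170), with its lip at the top (180,131) and its rib at (180,176). It is half in the arm's shadow.

Emit:
{"api": "send_rows", "payload": {
  "deltas": [
    [[0,0.02,-0.045,0,0],[0,0.02,-0.045,0,0]]
  ]
}}

```text
clock: 2.05
position: [0.4272, -0.2908, 0.2316]
ee_rot: [-1.08, -1.393, 1.393]
wrist_force: [0.9, 0.0, 0.6]
width: 1.002
```

```bash
python3 -c "
from h import *
st()
c=cam('wrist'); import pickle; pickle.dump(c,open('w2.pkl','wb')); print(c['E'].round(3))
a=pickle.load(open('w1.pkl','rb'))
zoom(a['img'],130,110,240,230,5,'w1z')
zoom(c['img'],140,90,390,280,3,'w2z')"
```

```text
t 2.05 p [ 0.4272 -0.2908  0.2316] jaw 104.45 ydir [ 0.001 -0.    -1.   ] F [0.9 0.  0.6] T [ 0.05 -0.05  0.03] w 1.0017 q [-0.6   0.01  0.09  1.66  0.   -0.85]
[[-0.25   0.917  0.311  0.347]
 [ 0.968  0.237  0.079 -0.312]
 [-0.001  0.321 -0.947  0.374]
 [ 0.     0.     0.     1.   ]]
```

View pics/w1z.png

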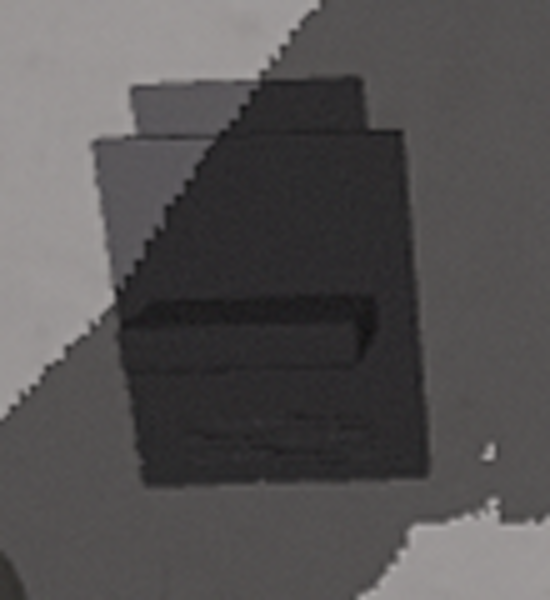

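View pics/w2z.png

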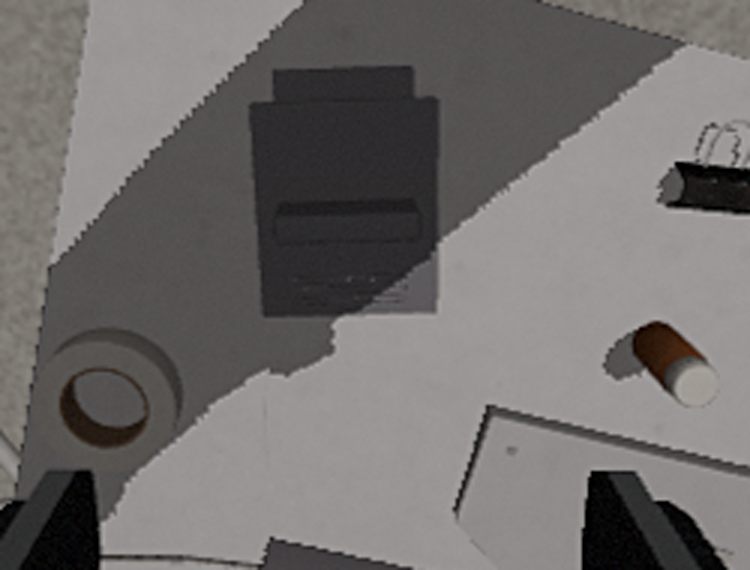

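Run:
```python
from h import *
import pickle
a=pickle.load(open('w1.pkl','rb'));b=pickle.load(open('w2.pkl','rb'))
# confirm by contrast-enhanced zoom
g=cv2.createCLAHE(4,(4,4)).apply(cv2.cvtColor(b['img'],cv2.COLOR_BGR2GRAY)); zoom(g,215,105,295,200,8,'w2c')
g=cv2.createCLAHE(4,(4,4)).apply(cv2.cvtColor(a['img'],cv2.COLOR_BGR2GRAY)); zoom(g,145,120,220,212,8,'w1c')
```

```text
(no output)
```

View pics/w2c.png

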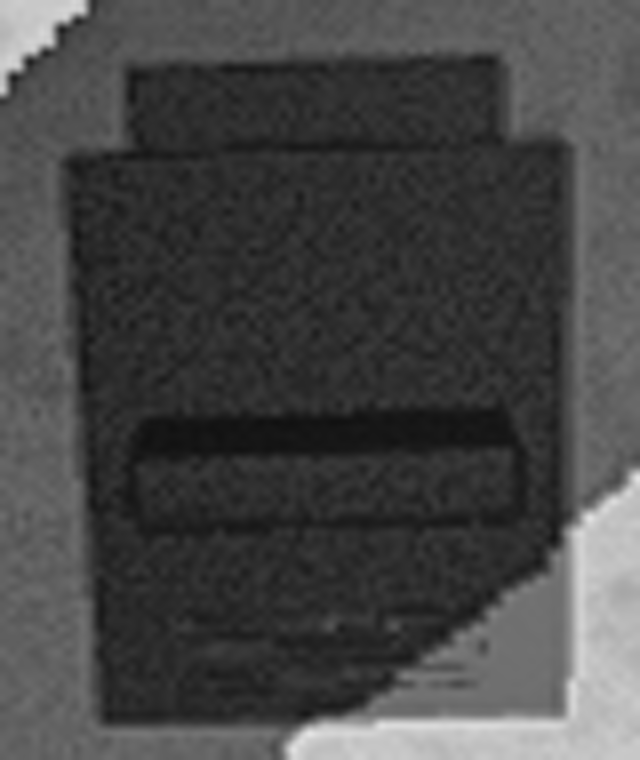

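View pics/w1c.png

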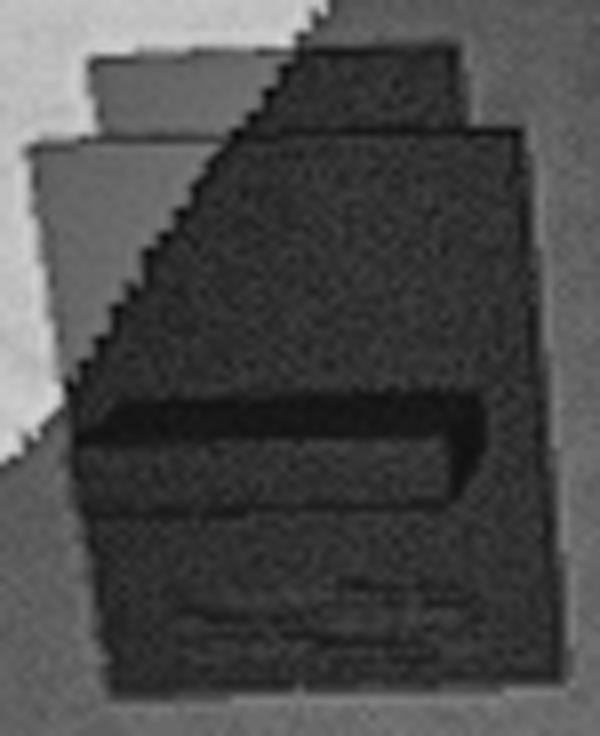

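Run:
```python
from h import *
import pickle
a=pickle.load(open('w1.pkl','rb'));b=pickle.load(open('w2.pkl','rb'))
A=lambda x,y:(a,145+x/8-.44,120+y/8-.44); B=lambda x,y:(b,215+x/8-.44,105+y/8-.44)
P=[]
for p,q in [((76,440),(134,455)),((448,435),(518,448)),((455,500),(522,518)),((85,512),(145,528)),((30,145),(70,155)),((523,130),(573,145)),((563,685),(567,716)),((113,690),(102,720))]:
    x,r=tri(A(*p),B(*q)); P.append(x); print(x.round(4),np.round(r,4))
P=np.array(P); print(P[:4].mean(0),P[4:].mean(0))
Q=np.array([onz(*B(*q),.035) for q in [(134,455),(518,448),(522,518),(145,528)]]); print(Q.mean(0)); d=Q[1]-Q[0]+Q[2]-Q[3]; print("rib dir",np.degrees(np.arctan2(d[1],d[0])),np.linalg.norm(d)/2)
Q=np.array([onz(*B(*q),.010) for q in [(70,155),(573,145),(567,716),(102,720)]]); print(Q.mean(0)); d=Q[0]+Q[1]-Q[2]-Q[3]; print("x dir",np.degrees(np.arctan2(-d[1],-d[0])),np.linalg.norm(d)/2); d=Q[1]-Q[0]+Q[2]-Q[3]; print("ydir",np.degrees(np.arctan2(d[1],d[0])),np.linalg.norm(d)/2)
```

```text
[ 0.4278 -0.3188  0.0335] [0.0001 0.0001]
[ 0.4115 -0.2625  0.0367] [0. 0.]
[ 0.4213 -0.2592  0.0381] [0.0003 0.0003]
[ 0.4374 -0.3145  0.0381] [0.0001 0.0001]
[ 0.3895 -0.3399  0.0089] [0.0002 0.0002]
[ 0.3678 -0.2637  0.0092] [0.0002 0.0002]
[ 0.4589 -0.2378  0.0105] [0.0003 0.0003]
[ 0.4815 -0.3142  0.0052] [0.0001 0.0001]
[ 0.42452068 -0.28876807  0.0366256 ] [ 0.42439887 -0.28891763  0.00848634]
[ 0.42499751 -0.28854035  0.035     ]
rib dir 105.81009650326354 0.05844747569790976
[ 0.42404445 -0.28884978  0.01      ]
x dir 15.936967867592424 0.09465998402766873
ydir 105.31217114005678 0.07921348057418746
```

Emit:
{"api": "send_rows", "payload": {
  "deltas": [
    [[0,-0.003,0.002,-0.05,0.02],[0,0,0,-0.05,0],[0,0,0,-0.05,0],[0,0,0,-0.04,0],[0,0,0,-0.02,0],[0,0,0,-0.012,0],[0,0,0,0,0]]
  ],
  "grip_force": 30
}}

```text
clock: 2.8
position: [0.4234, -0.2867, 0.0082]
ee_rot: [-1.066, -1.406, 1.406]
wrist_force: [-0.3, -0.2, -0.3]
width: 0.999
```

```bash
python3 -c "
from h import *
st()
c=cam('wrist','w3'); cam('scene','s3')"
```

```text
t 2.8 p [ 0.4234 -0.2867  0.0082] jaw 105.6 ydir [-0.002  0.001 -1.   ] F [-0.3 -0.2 -0.3] T [0.03 0.05 0.01] w 0.9986 q [-0.6   0.03 -0.32  1.23  0.   -0.87]
```

View pics/w3.png

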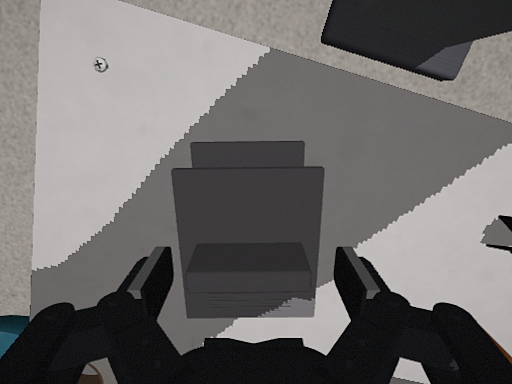

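The rib (rows 243–290) sits centred between the two pads (px 165 and 345), so I close on it.

Emit:
{"api": "send_rows", "payload": {
  "deltas": [
    [[40,0,0,0,0],[70,0,0,0,0],[120,0,0,0,0],[120,0,0,0,0],[120,0,0,0,0],[120,0,0,0,0]]
  ],
  "grip_force": 30
}}

```text
clock: 3.5
position: [0.4248, -0.2878, 0.0109]
ee_rot: [-1.07, -1.407, 1.407]
wrist_force: [-1.0, 0.3, 5.9]
width: 0.698
```

```bash
python3 -c "
from h import *
st()
c=cam('wrist','w4')"
```

```text
t 3.5 p [ 0.4248 -0.2878  0.0109] jaw 105.6 ydir [ 0.002 -0.001 -1.   ] F [-1.   0.3  5.9] T [0.12 0.19 0.04] w 0.6984 q [-0.6   0.03 -0.31  1.23  0.   -0.87]
```

View pics/w4.png

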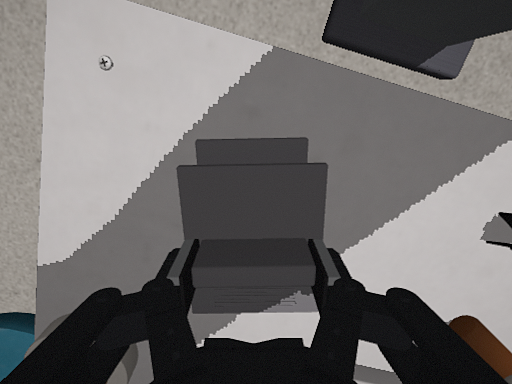

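Emit:
{"api": "send_rows", "payload": {
  "deltas": [
    [[120,0,0,0.02,0],[120,0,0,0.05,0],[120,-0.01,0,0.05,0],[120,-0.01,0.04,0.03,-0.05],[120,-0.01,0.045,0,-0.06],[120,0,0.045,0,-0.06],[120,0,0.045,0,-0.06],[120,0,0.045,0,-0.05]]
  ]
}}

```text
clock: 4.35
position: [0.3942, -0.0666, 0.1584]
ee_rot: [-1.216, -1.202, 1.2]
wrist_force: [1.7, 0.3, -1.1]
width: 0.695
```

```bash
python3 -c "
from h import *
st()
c=cam('wrist','w5'); c=cam('scene');zoom(c['img'],130,100,380,300,3,'s5')"
```

```text
t 4.35 p [ 0.3942 -0.0666  0.1584] jaw 89.37 ydir [ 0.001 -0.    -1.   ] F [ 1.7  0.3 -1.1] T [-0.   -0.05 -0.05] w 0.6949 q [-0.17 -0.29 -0.31  1.55  0.   -0.16]
```

View pics/w5.png

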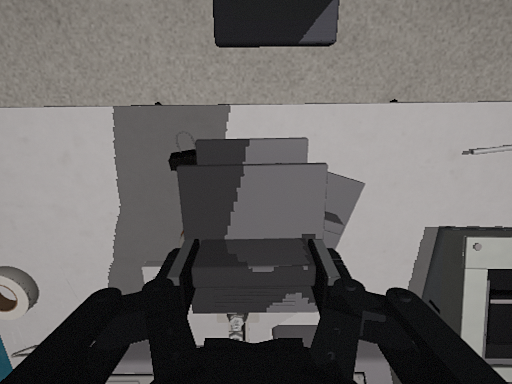

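View pics/s5.png

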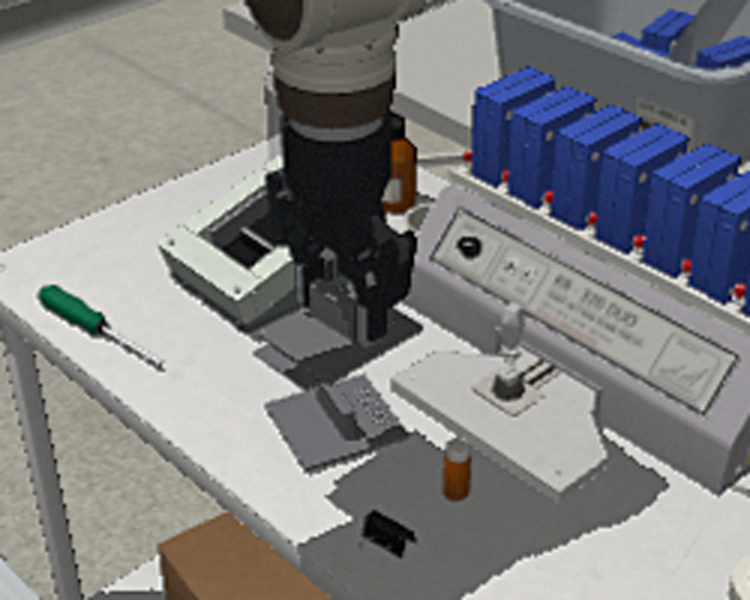

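Cover is held level, unchanged in the jaws. Next I need the deck from two wrist positions, one on each side.

Emit:
{"api": "send_rows", "payload": {
  "deltas": [
    [[120,0,0.03,0.04,0],[120,0,0.03,0.04,0],[120,0,0.02,0.02,0]]
  ]
}}

```text
clock: 4.75
position: [0.3948, 0.0129, 0.2613]
ee_rot: [-1.215, -1.207, 1.202]
wrist_force: [-0.1, -1.1, -1.2]
width: 0.693
```

```bash
python3 -c "
from h import *
import pickle
st()
c=cam('wrist','w6'); pickle.dump(c,open('w6.pkl','wb'))"
```

```text
t 4.75 p [0.3948 0.0129 0.2613] jaw 89.59 ydir [ 0.004  0.    -1.   ] F [-0.1 -1.1 -1.2] T [-0.01 -0.03 -0.04] w 0.6927 q [ 0.03 -0.27 -0.09  1.74  0.    0.04]
```

Emit:
{"api": "send_rows", "payload": {
  "deltas": [
    [[120,0,0.045,0.01,0],[120,0,0.05,0,0],[120,0,0.05,0,0],[120,0,0.05,0,0],[120,0,0.05,0,0],[120,0,0.05,0,0],[120,0,0.05,0,0],[120,0,0.04,0,0]]
  ]
}}

```text
clock: 5.6
position: [0.3945, 0.3991, 0.2673]
ee_rot: [-1.213, -1.204, 1.204]
wrist_force: [0.5, -1.0, -0.5]
width: 0.696
```

```bash
python3 -c "
from h import *
import pickle
st()
c=cam('wrist','w7'); pickle.dump(c,open('w7.pkl','wb'))"
```

```text
t 5.6 p [0.3945 0.3991 0.2673] jaw 89.61 ydir [-0. -0. -1.] F [ 0.5 -1.  -0.5] T [-0.   -0.05  0.  ] w 0.6963 q [ 0.79  0.13  0.3   1.73 -0.    0.8 ]
```

View pics/w6.png

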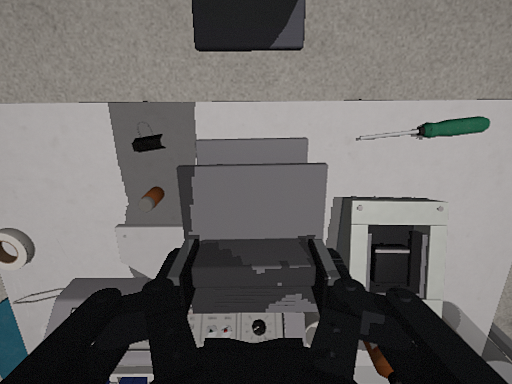

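View pics/w7.png

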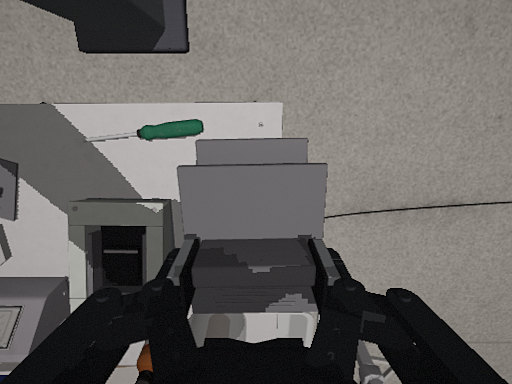

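Tester front part is visible at px (350–447,197–300) in w6 and (65–175,197–300) in w7. I'll zoom both.

Run:
```python
from h import *
import pickle
a=pickle.load(open('w6.pkl','rb'));b=pickle.load(open('w7.pkl','rb'))
zoom(a['img'],325,185,465,310,5,'d6'); zoom(b['img'],55,185,195,310,5,'d7')
t=cv2.imread('pics/top0.png'); zoom(t,150,145,215,225,8,'d0')
t=cv2.imread('pics/scene0.png'); zoom(t,175,140,265,215,8,'ds')
```

```text
(no output)
```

View pics/d6.png

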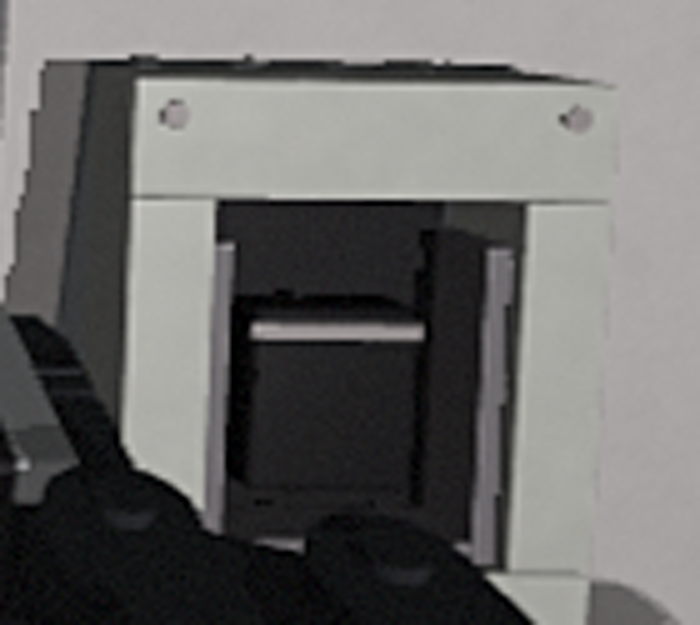

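View pics/d7.png

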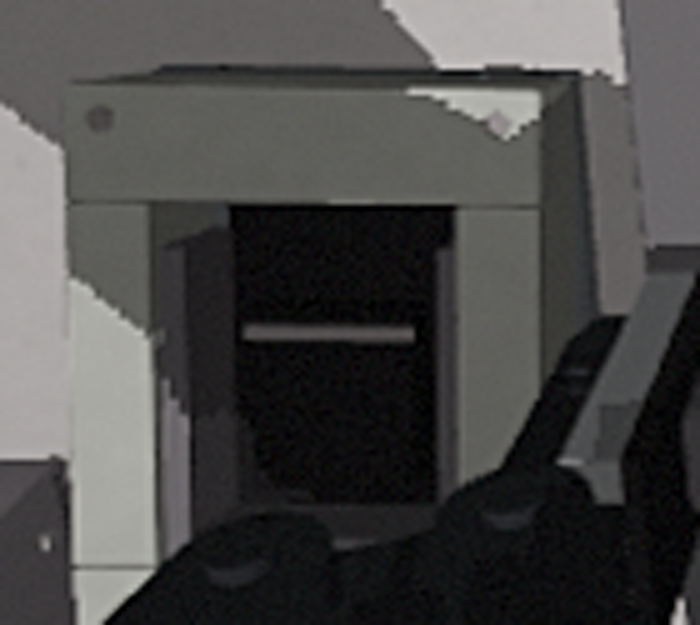

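View pics/d0.png

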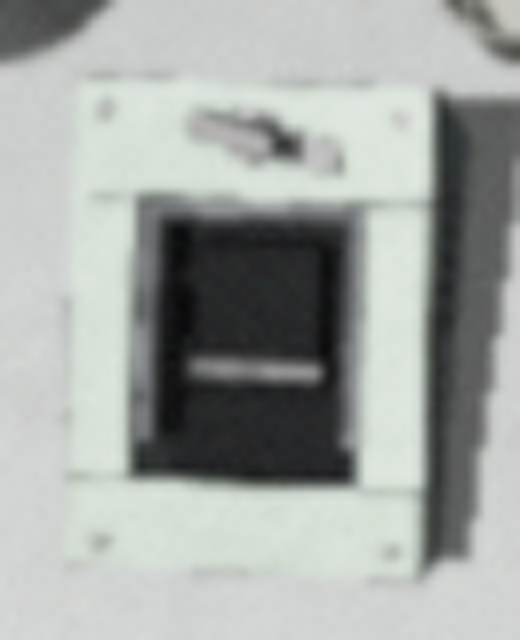

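View pics/ds.png

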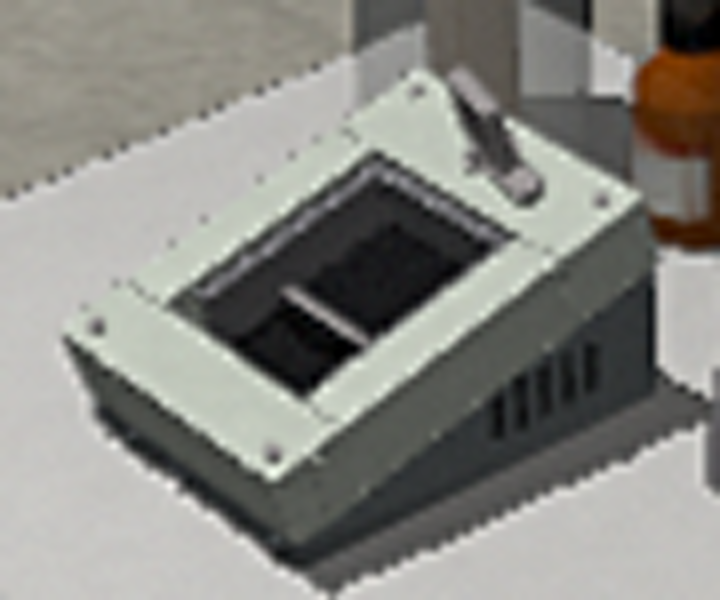

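Run:
```python
from h import *
import pickle
a=pickle.load(open('w6.pkl','rb'));b=pickle.load(open('w7.pkl','rb')); t=cam('top'); s=cam('scene')
pickle.dump((t,s),open('ts.pkl','wb'))
A=lambda x,y:(a,325+x/5-.4,185+y/5-.4); B=lambda x,y:(b,55+x/5-.4,185+y/5-.4); T=lambda x,y:(t,150+x/8-.44,145+y/8-.44); S=lambda x,y:(s,175+x/8-.44,140+y/8-.44)
pts=dict(F_m=(A(137,78),B(68,83),T(422,580),S(275,480)),F_p=(A(617,88),B(540,90),T(68,568),S(65,335)),
 Lm=(A(218,200),B(150,203),T(355,483),S(300,398)),Lp=(A(525,203),B(457,207),T(132,475),S(165,300)),
 scm=(A(175,114),B(100,118),T(392,552),S(274,454)),scp=(A(577,118),B(498,123),T(100,541),S(96,326)),
 Hm=(T(368,205),S(515,238)),Hp=(T(138,195),S(378,155)),Bm=(T(434,92),S(650,190)),Bp=(T(80,80),S(425,70)))
for k,v in pts.items():
    x,r=tri(*v); print(k,x.round(4),np.round(r,4), *( [tri(v[0],v[1])[0].round(4),tri(v[2],v[3])[0].round(4)] if len(v)==4 else []))
```

```text
F_m [0.4479 0.1442 0.0483] [0.0016 0.0013 0.0019 0.0016] [0.4468 0.1451 0.048 ] [0.4483 0.1424 0.0508]
F_p [0.4508 0.2735 0.0469] [0.0017 0.0006 0.0007 0.0018] [0.4499 0.2743 0.0485] [0.4511 0.2724 0.0468]
Lm [0.4798 0.1673 0.0575] [0.0012 0.0012 0.0028 0.0009] [0.4783 0.167  0.0579] [0.4815 0.1684 0.0565]
Lp [0.4817 0.2502 0.0573] [0.0017 0.0012 0.0023 0.0014] [0.4804 0.2506 0.0569] [0.4826 0.2491 0.0591]
scm [0.4567 0.1543 0.0514] [0.0013 0.0008 0.0019 0.0002] [0.4555 0.1548 0.0524] [0.4577 0.1542 0.0512]
scp [0.4588 0.2622 0.0514] [0.0016 0.0008 0.002  0.0007] [0.4576 0.263  0.052 ] [0.4592 0.2607 0.0527]
Hm [0.5786 0.1641 0.0833] [0.0017 0.0017]
Hp [0.5821 0.2479 0.0808] [0.0007 0.0007]
Bm [0.6186 0.1386 0.098 ] [0.0004 0.0004]
Bp [0.6215 0.2677 0.0942] [0. 0.]
```

Emit:
{"api": "send_rows", "payload": {
  "deltas": [
    [[120,0.004,-0.032,-0.031,-0.016],[120,0.004,-0.032,-0.031,0],[120,0.004,-0.032,-0.031,0],[120,0.004,-0.032,-0.031,0],[120,0.004,-0.032,-0.031,0],[120,0.004,-0.03,-0.031,0],[120,0,0,0,0]]
  ],
  "grip_force": 20
}}

```text
clock: 6.45
position: [0.4165, 0.2018, 0.0779]
ee_rot: [-1.221, -1.183, 1.194]
wrist_force: [-0.0, 0.8, -1.1]
width: 0.698
```

```bash
python3 -c "
from h import *
st()
c=cam('wrist','w8'); c=cam('scene');zoom(c['img'],150,100,350,250,4,'s8')"
```

```text
t 6.45 p [0.4165 0.2018 0.0779] jaw 88.4 ydir [-0.005 -0.004 -1.   ] F [-0.   0.8 -1.1] T [-0.01  0.   -0.01] w 0.698 q [ 0.45 -0.12 -0.32  1.37 -0.    0.48]
```

View pics/w8.png

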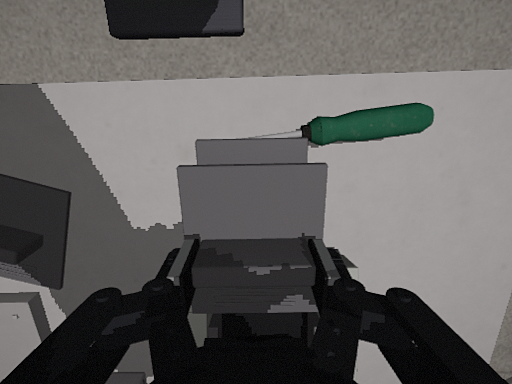

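View pics/s8.png

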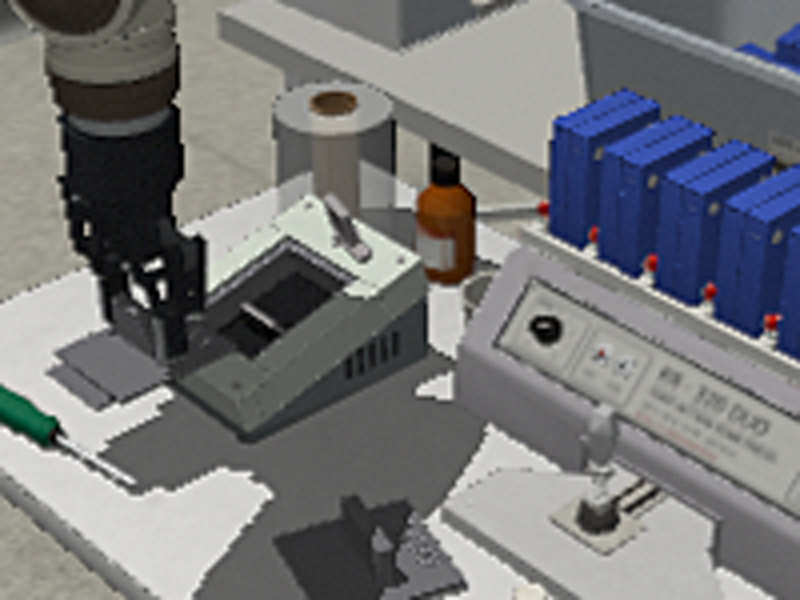

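Emit:
{"api": "send_rows", "payload": {
  "deltas": [
    [[120,0.001,0.004,-0.006,0],[120,0,0,-0.006,0],[120,0,0,-0.002,0]]
  ]
}}

```text
clock: 6.85
position: [0.4194, 0.2116, 0.0676]
ee_rot: [-1.22, -1.193, 1.193]
wrist_force: [0.5, -0.0, -1.7]
width: 0.697
```

```bash
python3 -c "
from h import *
st()"
```

```text
t 6.85 p [0.4194 0.2116 0.0676] jaw 88.71 ydir [ 0.  0. -1.] F [ 0.5 -0.  -1.7] T [0.03 0.02 0.05] w 0.697 q [ 0.47 -0.1  -0.33  1.35  0.    0.49]
```

Emit:
{"api": "send_rows", "payload": {
  "deltas": [
    [[120,0,-0.003,-0.004,0],[120,0,0,-0.003,0],[120,0,0,-0.003,0],[120,0,0,-0.003,0]]
  ]
}}

```text
clock: 7.25
position: [0.4184, 0.2084, 0.0559]
ee_rot: [-1.218, -1.192, 1.192]
wrist_force: [-12.7, 0.4, 13.0]
width: 0.692
```

Emit:
{"api": "send_rows", "payload": {
  "deltas": [
    [[120,0,0,-0.003,0],[120,0,0,-0.003,0]]
  ]
}}

```text
clock: 7.45
position: [0.4183, 0.2085, 0.0498]
ee_rot: [-1.218, -1.192, 1.192]
wrist_force: [-12.1, 0.7, 14.4]
width: 0.692
```

```bash
python3 -c "
from h import *
st()
c=cam('wrist','w9'); c=cam('scene');zoom(c['img'],150,100,300,230,5,'s9')"
```

```text
t 7.45 p [0.4183 0.2085 0.0498] jaw 88.71 ydir [-0.002  0.001 -1.   ] F [-12.1   0.7  14.4] T [0.11 2.07 0.09] w 0.6924 q [ 0.46 -0.1  -0.36  1.31  0.    0.48]
```

View pics/w9.png

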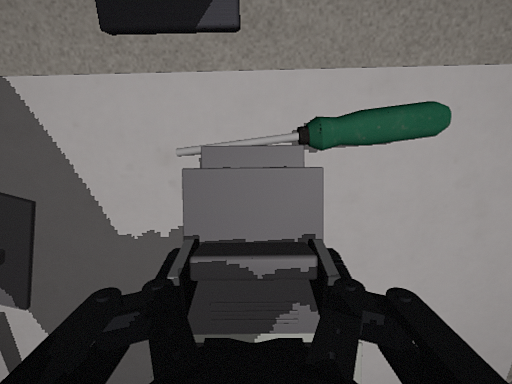

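View pics/s9.png

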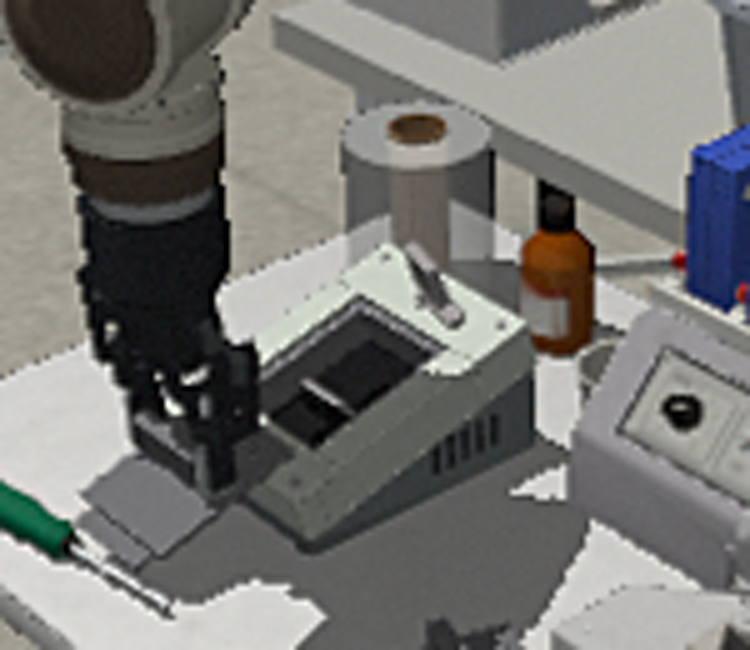

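It pivots as intended (lip going down, rows 145–168). A bit further.

Emit:
{"api": "send_rows", "payload": {
  "deltas": [
    [[120,0,0,-0.003,0],[120,0,0,-0.003,0]]
  ]
}}

```text
clock: 7.75
position: [0.4188, 0.2086, 0.0447]
ee_rot: [-1.218, -1.193, 1.192]
wrist_force: [-15.6, -1.0, 25.9]
width: 0.692
```

```bash
python3 -c "
from h import *
import pickle
st()
c=cam('wrist','w10'); pickle.dump(c,open('w10.pkl','wb'));zoom(c['img'],160,130,350,345,3.5,'w10z'); c=cam('scene');zoom(c['img'],150,140,250,230,7,'s10')
a=[]
"
```

```text
t 7.75 p [0.4188 0.2086 0.0447] jaw 88.7 ydir [-0.     0.002 -1.   ] F [-15.6  -1.   25.9] T [-0.35  2.33  0.01] w 0.6915 q [ 0.46 -0.1  -0.37  1.3   0.    0.48]
```

View pics/w10.png

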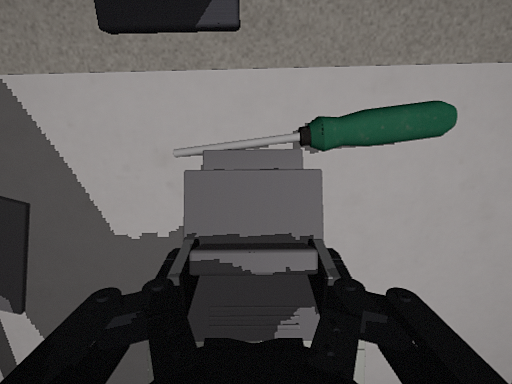

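View pics/s10.png

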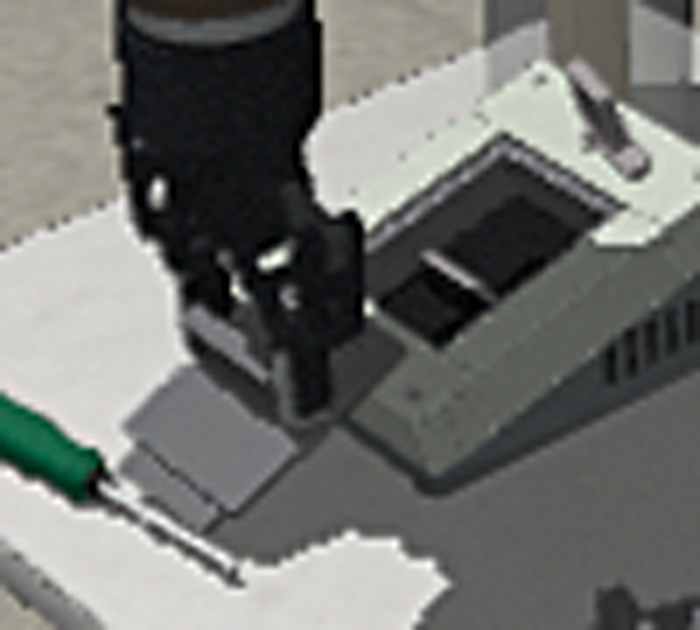

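Run:
```python
from h import *
for n in ('w8','w10'):
    im=cv2.imread(f'pics/{n}.png'); zoom(im,165,130,345,350,3.6,n+'z')
```

```text
(no output)
```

View pics/w8z.png

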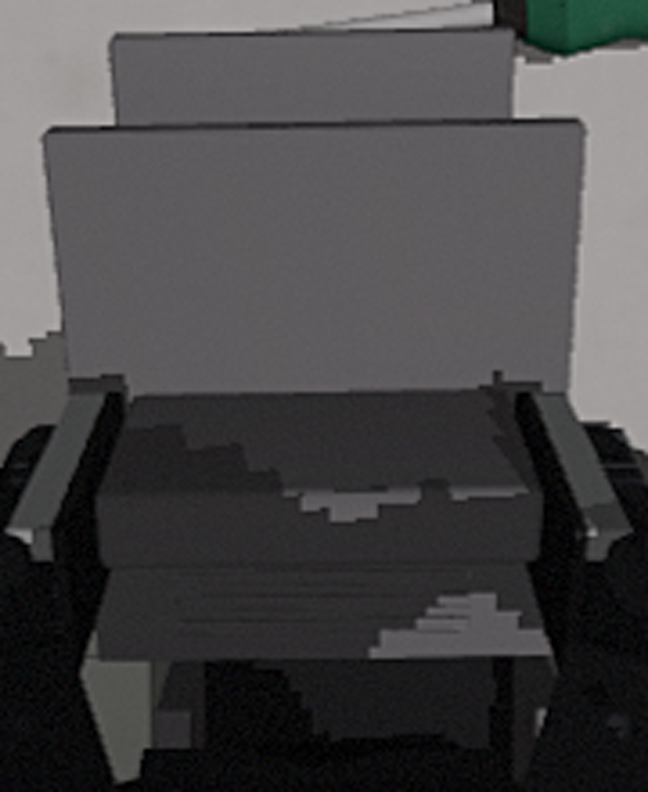

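View pics/w10z.png

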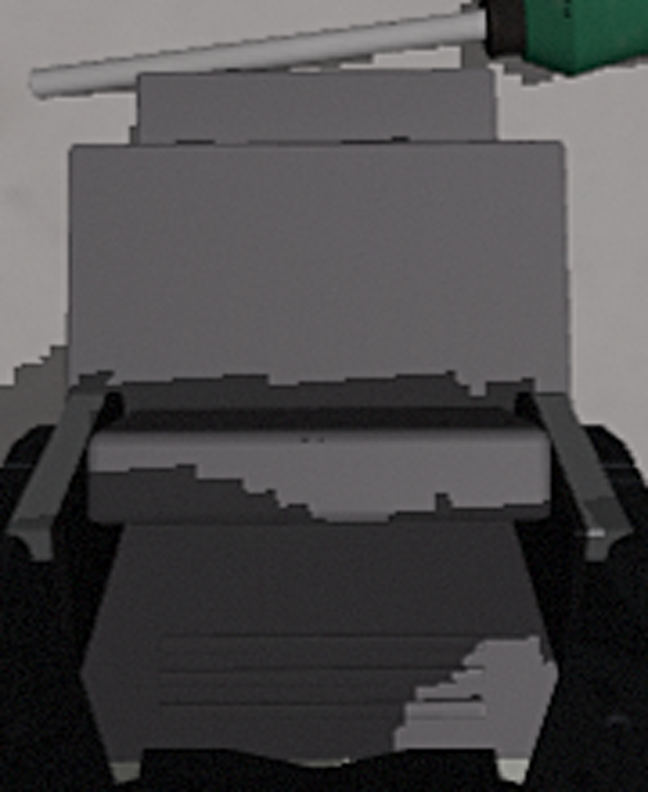

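```bash
cat >> h.py <<'E'
OBJ=np.array([(-48,-40,-15),(-48,40,-15),(-61,-30,-20),(-61,30,-20),(-6,-30,15),(-6,30,15),(6,-30,15),(6,30,15)],float)/1000
def coverpose(c,uv,obj=OBJ):
    K=np.array([[c['f'],0,c['c'][0]],[0,c['f'],c['c'][1]],[0,0,1]])
    ok,rv,tv=cv2.solvePnP(obj,np.array(uv,float),K,None,flags=cv2.SOLVEPNP_SQPNP)
    rv,tv=cv2.solvePnPRefineLM(obj,np.array(uv,float),K,None,rv,tv)
    e=cv2.projectPoints(obj,rv,tv,K,None)[0][:,0]-np.array(uv)
    Rw=c['E'][:3,:3]@cv2.Rodrigues(rv)[0]; p=c['E'][:3,:3]@tv[:,0]+c['E'][:3,3]
    print("grip",p.round(4),"tilt",np.degrees(np.arctan2(Rw[2,0],np.hypot(Rw[0,0],Rw[1,0]))).round(1),"yaw",np.degrees(np.arctan2(Rw[1,0],Rw[0,0])).round(1),"roll",np.degrees(Rw[2,1]).round(1),"err px",np.abs(e).max().round(2))
    return p,Rw
E
python3 - <<'E'
from h import *
import pickle
c=pickle.load(open('w10.pkl','rb'))
f=lambda L:[(165+x/3.6-.36,130+y/3.6-.36) for x,y in L]
p,Rw=coverpose(c,f([(70,146),(565,143),(138,73),(494,72),(90,435),(548,432),(90,520),(550,520)])); print(Rw@np.array([-.061,0,-.022])+p)
# w8 using extrinsics shifted to its TCP
d=dict(c); E=c['E'].copy(); E[:3,3]+=np.array([.4165,.2018,.0779])-np.array([.4188,.2086,.0447]); d['E']=E
coverpose(d,f([(44,130),(585,122),(110,37),(514,30),(100,492),(540,490),(100,567),(540,563)]))
st()
E
```

```text
grip [0.4158 0.2084 0.0579] tilt 22.3 yaw -1.0 roll -0.2 err px 1.37
[0.36766507 0.20910838 0.01441873]
grip [0.4168 0.2015 0.0877] tilt -1.4 yaw -0.2 roll 0.4 err px 1.52
t 7.85 p [0.4188 0.2085 0.0446] jaw 88.7 ydir [-0.     0.002 -1.   ] F [-11.2  -0.1  18.8] T [-0.12  1.96  0.01] w 0.6921 q [ 0.46 -0.1  -0.37  1.3   0.    0.48]
```

Run:
```python
from h import *
import pickle
for n in ('w6.pkl','w10.pkl','w7.pkl'):
    c=pickle.load(open(n,'rb')); g=cv2.cvtColor(c['img'],cv2.COLOR_BGR2GRAY).astype(int)
    for u in (60,150,240,330,420,):
        col=cv2.blur(c['img'],(9,1))[:,u].astype(float).mean(1)
        d=np.diff(col)[60:125]; v=60+int(np.argmax(d))+.5; print(n,u,v,onz(c,u,v,0).round(3),d.max().round(0))
```

```text
w6.pkl 60 102.5 [ 0.32 -0.25  0.  ] 30.0
w6.pkl 150 102.5 [ 0.321 -0.128  0.   ] 8.0
w6.pkl 240 101.5 [ 0.32  -0.005  0.   ] 80.0
w6.pkl 330 100.5 [0.32  0.118 0.   ] 29.0
w6.pkl 420 100.5 [0.321 0.24  0.   ] 24.0
w10.pkl 60 73.5 [0.32  0.092 0.   ] 46.0
w10.pkl 150 70.5 [0.32  0.147 0.   ] 24.0
w10.pkl 240 68.5 [0.32  0.202 0.   ] 31.0
w10.pkl 330 66.5 [0.32  0.257 0.   ] 35.0
w10.pkl 420 64.5 [0.32  0.312 0.   ] 70.0
w7.pkl 60 103.5 [0.32  0.131 0.   ] 96.0
w7.pkl 150 102.5 [0.32  0.256 0.   ] 25.0
w7.pkl 240 102.5 [0.321 0.381 0.   ] 68.0
w7.pkl 330 65.5 [0.274 0.502 0.   ] 6.0
w7.pkl 420 122.5 [0.349 0.635 0.   ] 4.0
```

Emit:
{"api": "send_rows", "payload": {
  "deltas": [
    [[120,0,0,0.02,0],[120,0,0,0.04,0],[120,0,-0.01,0.04,0],[120,-0.012,-0.047,0,0],[120,-0.012,-0.047,0,0],[120,-0.012,-0.047,0,0],[120,-0.012,-0.047,0,0],[120,-0.012,-0.047,0,0],[120,-0.012,-0.047,0,0],[120,-0.012,-0.047,0,0]]
  ],
  "grip_force": 30
}}

```text
clock: 8.85
position: [0.3347, -0.1327, 0.1431]
ee_rot: [-1.221, -1.193, 1.192]
wrist_force: [1.1, -0.4, -0.7]
width: 0.693
```

Emit:
{"api": "send_rows", "payload": {
  "deltas": [
    [[120,-0.012,-0.047,0,0],[120,-0.012,-0.047,0,0],[120,-0.012,-0.025,-0.02,0],[120,-0.01,0,-0.03,0],[120,0,0,-0.01,0],[120,0,0,0,0]]
  ],
  "grip_force": 20
}}

```text
clock: 9.45
position: [0.289, -0.2494, 0.0818]
ee_rot: [-1.218, -1.191, 1.191]
wrist_force: [0.4, 0.6, -0.9]
width: 0.693
```

```bash
python3 -c "
from h import *
import pickle
st()
c=cam('wrist','w11'); pickle.dump(c,open('w11.pkl','wb'));zoom(c['img'],165,130,345,350,3.6,'w11z'); c=cam('scene','s11')
"
```

```text
t 9.45 p [ 0.289  -0.2494  0.0818] jaw 88.63 ydir [-0.002  0.002 -1.   ] F [ 0.4  0.6 -0.9] T [0.03 0.02 0.06] w 0.6932 q [-0.71 -0.33 -0.49  1.41  0.   -0.69]
```

View pics/w11.png

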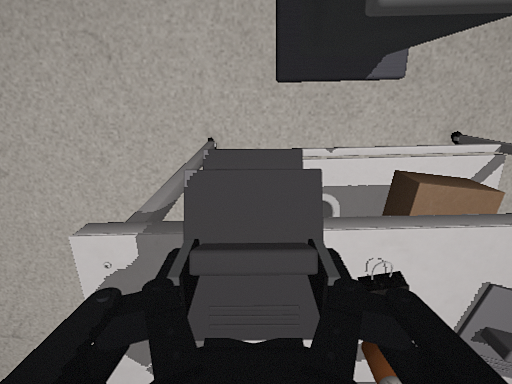

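View pics/s11.png

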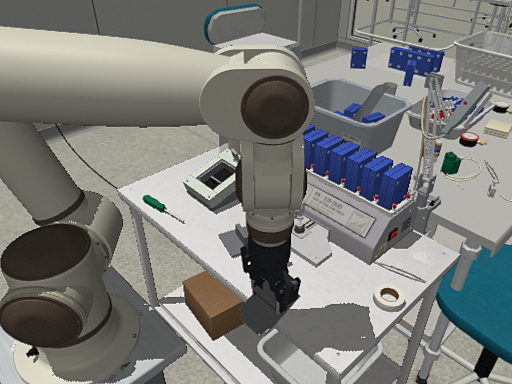

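View pics/w11z.png

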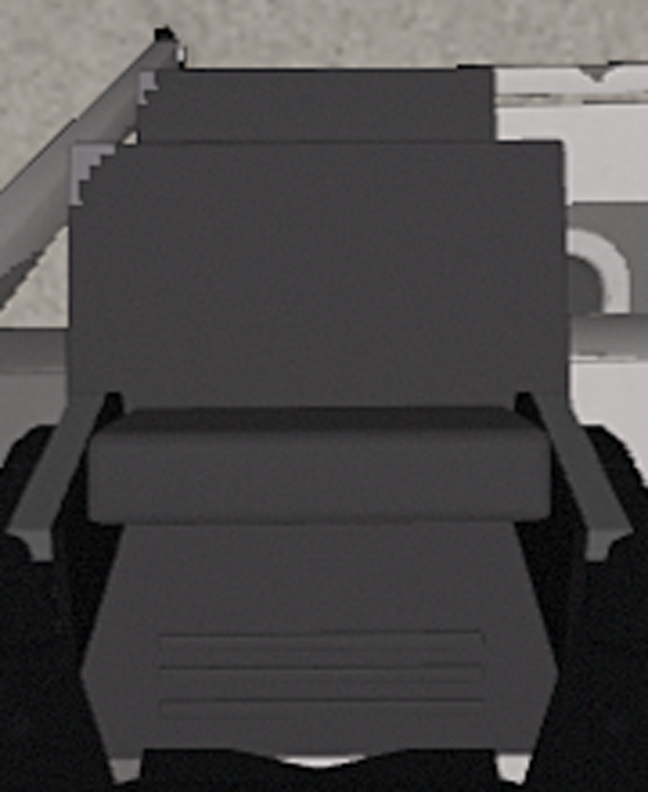

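Run:
```python
from h import *
import pickle
c=pickle.load(open('w11.pkl','rb'))
for u,v in [(100,224),(100,236),(360,216),(360,229)]: print(u,v,onz(c,u,v,0).round(4))
```

```text
100 224 [ 0.3088 -0.3836  0.    ]
100 236 [ 0.3204 -0.3859  0.    ]
360 216 [ 0.3066 -0.1577  0.    ]
360 229 [ 0.319  -0.1565  0.    ]
```

Emit:
{"api": "send_rows", "payload": {
  "deltas": [
    [[120,0,0,-0.03,0],[120,0,0,-0.03,0],[120,0,0,-0.015,0],[120,0,0,-0.003,0],[120,0,0,-0.003,0]]
  ]
}}

```text
clock: 10.05
position: [0.2905, -0.2503, 0.0031]
ee_rot: [-1.222, -1.193, 1.193]
wrist_force: [0.7, -0.2, -1.0]
width: 0.698
```

Emit:
{"api": "send_rows", "payload": {
  "deltas": [
    [[120,0,0,-0.003,0],[120,0,0,-0.003,0]]
  ]
}}

```text
clock: 10.25
position: [0.2902, -0.2505, -0.0032]
ee_rot: [-1.222, -1.192, 1.192]
wrist_force: [-0.5, -0.1, -0.2]
width: 0.693
```

Emit:
{"api": "send_rows", "payload": {
  "deltas": [
    [[120,-0.001,0,-0.003,0],[120,-0.001,0,-0.003,0]]
  ]
}}

```text
clock: 10.45
position: [0.2888, -0.2507, -0.0082]
ee_rot: [-1.224, -1.194, 1.191]
wrist_force: [-3.5, 3.8, 21.1]
width: 0.697
```

Emit:
{"api": "send_rows", "payload": {
  "deltas": [
    [[120,-0.001,0,-0.003,0],[120,-0.001,0,-0.003,0]]
  ]
}}

```text
clock: 10.65
position: [0.2863, -0.2507, -0.0145]
ee_rot: [-1.223, -1.193, 1.192]
wrist_force: [-3.6, 1.1, 11.5]
width: 0.694
```

```bash
python3 -c "
from h import *
import pickle
st()
c=cam('wrist','w12'); pickle.dump(c,open('w12.pkl','wb'));zoom(c['img'],165,130,345,350,3.6,'w12z'); c=cam('scene','s12')
"
```

```text
t 10.65 p [ 0.2863 -0.2507 -0.0145] jaw 88.64 ydir [ 0.002 -0.001 -1.   ] F [-3.6  1.1 11.5] T [0.61 0.18 0.18] w 0.6935 q [-0.72 -0.29 -0.65  1.21  0.   -0.7 ]
```

View pics/w12z.png

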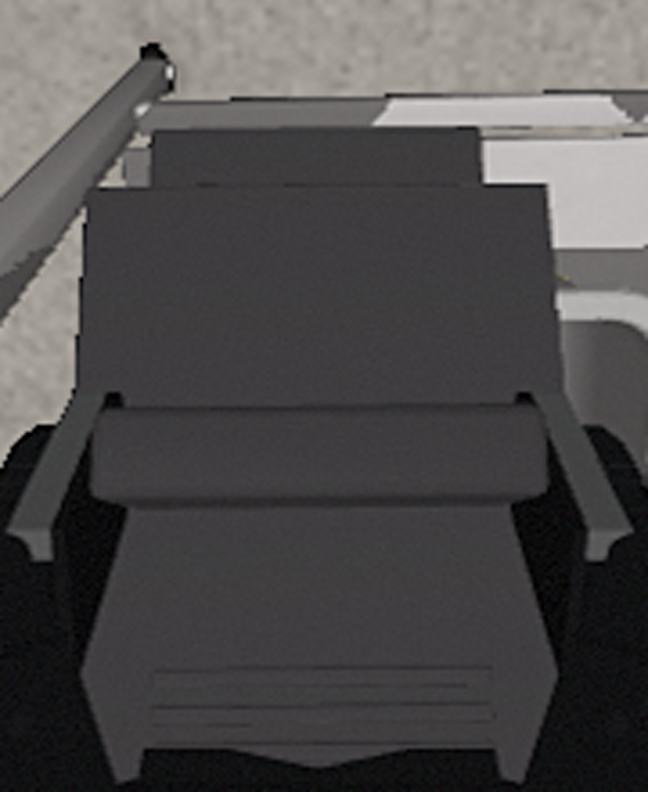

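Run:
```python
from h import *
import pickle
c=pickle.load(open('w12.pkl','rb'))
f=lambda L:[(165+x/3.6-.36,130+y/3.6-.36) for x,y in L]
p,Rw=coverpose(c,f([(87,188),(548,184),(152,130),(478,128),(93,410),(546,407),(94,497),(545,493)])); print((Rw@np.array([-.061,0,-.022])+p).round(4),p-robot.sense()['position'])
c=pickle.load(open('w11.pkl','rb'))
p,Rw=coverpose(c,f([(70,145),(564,142),(138,72),(494,70),(90,432),(549,430),(90,521),(550,521)]))
```

```text
grip [ 0.2844 -0.2508 -0.0024] tilt 36.4 yaw -0.6 roll -0.5 err px 1.13
[ 0.2483 -0.2507 -0.0563] [-0.00133405 -0.00016008  0.01264106]
grip [ 0.2858 -0.2495  0.0952] tilt 22.2 yaw -1.1 roll -0.3 err px 0.89
```

```bash
cat >> h.py <<'E'
O=np.array([.530,.2077,.072]); YAW=np.radians(-1.3)
RD=R.from_euler('z',YAW).as_matrix()@R.from_euler('y',-np.radians(15)).as_matrix()
def dk(x,y,z): return O+RD@(np.array([x,y,z])/1000)
def inv(p): return (RD.T@(np.asarray(p)-O)*1000).round(1)
E
python3 - <<'E'
from h import *
print(inv([.4794,.2088,.0574]),inv([.4807,.2088,.0574]))
off=np.array([-.0013,0,.0126])
for n,g in dict(W1=(2.5,0,50),W2=(2.5,0,33.9),W3=(-11.1,0,32.1)).items(): print(n,(dk(*g)-off).round(4), dk(*g).round(4))
for n,g in dict(mid=(-4.5,0,24),H=(0,0,15)).items(): print(n,(dk(*g)-np.array([-.003,0,.0131])).round(4))
E
```

```text
[-52.7  -0.   -1. ] [-51.4  -0.   -1.3]
W1 [0.5208 0.2079 0.1083] [0.5195 0.2079 0.1209]
W2 [0.5249 0.2078 0.0928] [0.5236 0.2078 0.1054]
W3 [0.5123 0.2081 0.0875] [0.511  0.2081 0.1001]
mid [0.5224 0.2079 0.0809]
H [0.5291 0.2078 0.0734]
```

Emit:
{"api": "send_rows", "payload": {
  "deltas": [
    [[120,0,0,0.03,0],[120,0,0,0.045,0],[120,0,0,0.045,0],[120,0.01,0.02,0.035,0],[120,0.021,0.042,0.004,0],[120,0.021,0.042,0,0],[120,0.021,0.042,0,0],[120,0.021,0.042,0,0],[120,0.021,0.042,0,0],[120,0.021,0.042,0,0]]
  ],
  "grip_force": 30
}}

```text
clock: 11.75
position: [0.4221, 0.0239, 0.1432]
ee_rot: [-1.221, -1.193, 1.191]
wrist_force: [1.7, -1.3, -0.8]
width: 0.695
```

Emit:
{"api": "send_rows", "payload": {
  "deltas": [
    [[120,0.021,0.042,0,0],[120,0.021,0.042,0,0],[120,0.021,0.042,0,0],[120,0.021,0.042,0,0],[120,0.015,0.018,0,0],[120,0,0,0,0]]
  ]
}}

```text
clock: 12.35
position: [0.5215, 0.2103, 0.1419]
ee_rot: [-1.219, -1.193, 1.194]
wrist_force: [-0.4, -0.9, -1.4]
width: 0.689
```

```bash
python3 -c "
from h import *
import pickle
st()
c=cam('wrist','w13'); pickle.dump(c,open('w13.pkl','wb'));zoom(c['img'],165,130,345,350,3.6,'w13z'); c=cam('scene');pickle.dump(c,open('s13.pkl','wb'));zoom(c['img'],150,90,300,210,5,'s13'); c=cam('top');zoom(c['img'],150,130,250,250,5,'t13')
"
```

```text
t 12.35 p [0.5215 0.2103 0.1419] jaw 88.78 ydir [-0.001 -0.    -1.   ] F [-0.4 -0.9 -1.4] T [-0.07  0.08 -0.01] w 0.6891 q [0.38 0.1  0.02 1.49 0.   0.4 ]
```

View pics/w13z.png

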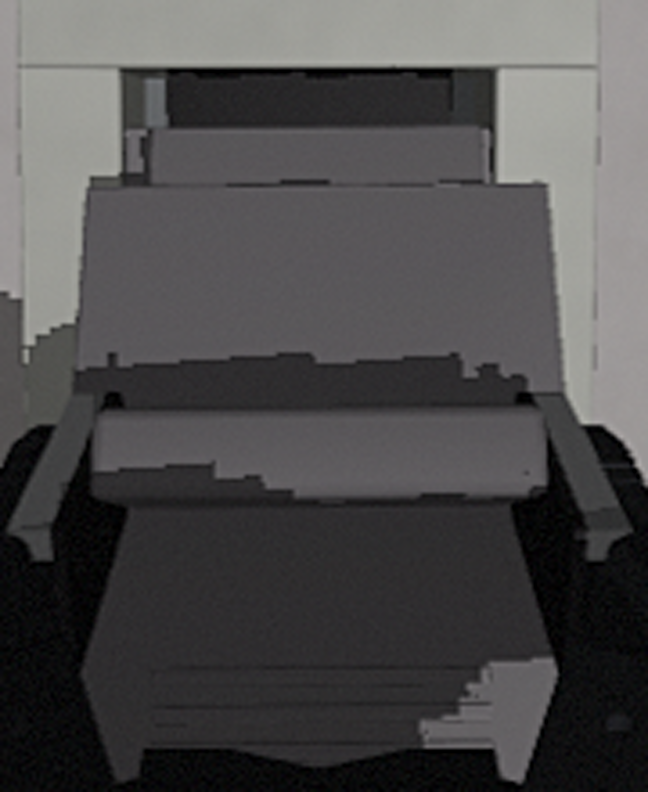

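View pics/s13.png

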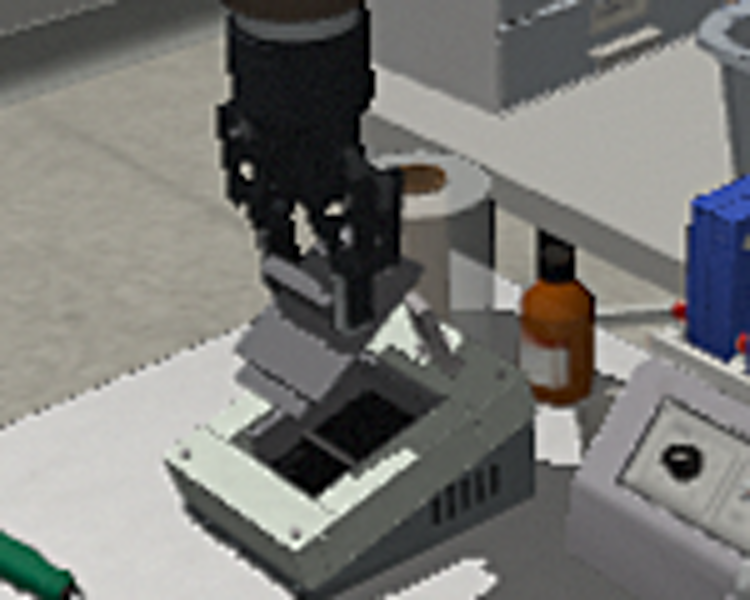

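Run:
```python
from h import *
import pickle
c=pickle.load(open('w13.pkl','rb'))
F=lambda x,y:(165+x/3.6-.36,130+y/3.6-.36)
f=lambda L:[F(x,y) for x,y in L]
p,Rw=coverpose(c,f([(89,187),(548,184),(151,129),(485,127),(93,411),(546,408),(94,497),(545,495)])); print((Rw@np.array([-.061,0,-.020])+p).round(4),p-robot.sense()['position'])
for q in [(122,67),(497,66),(20,67),(598,66)]: print(onz(c,*F(*q),.058).round(4))
```

```text
grip [0.5196 0.2102 0.1541] tilt 35.9 yaw -0.8 roll -0.1 err px 1.05
[0.4819 0.2107 0.1022] [-0.00050179  0.00279402  0.01144673]
[0.4777 0.1669 0.058 ]
[0.4792 0.2506 0.058 ]
[0.4772 0.1441 0.058 ]
[0.4796 0.2732 0.058 ]
```

Emit:
{"api": "send_rows", "payload": {
  "deltas": [
    [[120,-0.001,0,-0.02,0],[120,0,0,-0.012,0],[120,0,0,0,0]]
  ]
}}

```text
clock: 12.8
position: [0.5183, 0.2067, 0.1092]
ee_rot: [-1.22, -1.188, 1.193]
wrist_force: [0.2, -1.5, -1.1]
width: 0.69
```

```bash
python3 -c "
from h import *
import pickle
st()
c=cam('wrist','w14'); pickle.dump(c,open('w14.pkl','wb'));zoom(c['img'],165,130,345,350,3.6,'w14z');
"
```

```text
t 12.8 p [0.5183 0.2067 0.1092] jaw 88.58 ydir [-0.003 -0.001 -1.   ] F [ 0.2 -1.5 -1.1] T [-0.01  0.03 -0.04] w 0.6904 q [ 0.38  0.1  -0.05  1.43 -0.    0.4 ]
```

View pics/w14z.png

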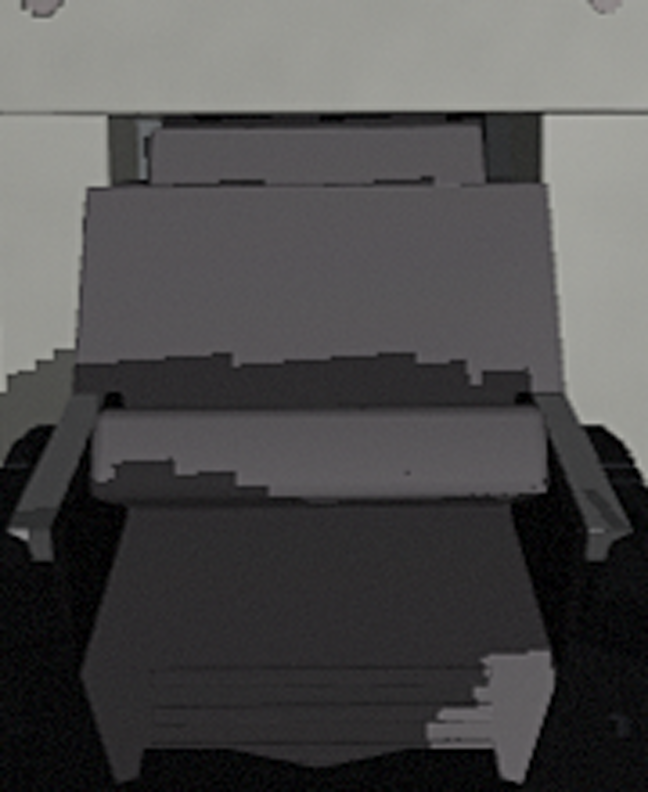

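Run:
```python
from h import *
import pickle
c=pickle.load(open('w14.pkl','rb'))
F=lambda x,y:(165+x/3.6-.36,130+y/3.6-.36)
f=lambda L:[F(x,y) for x,y in L]
p,Rw=coverpose(c,f([(88,188),(548,185),(151,129),(484,126),(93,411),(546,408),(94,497),(545,495)])); print((Rw@np.array([-.061,0,-.020])+p).round(4))
for q in [(108,114),(542,115)]: print(onz(c,*F(*q),.0583).round(4))
st()
```

```text
grip [0.5164 0.2066 0.1215] tilt 35.8 yaw -0.9 roll -0.2 err px 1.06
[0.4787 0.2071 0.0696]
[0.4777 0.1665 0.0583]
[0.4799 0.2506 0.0583]
t 12.85 p [0.5188 0.207  0.1104] jaw 88.59 ydir [-0.001 -0.001 -1.   ] F [-0.3  1.6 -1.1] T [-0.01  0.   -0.01] w 0.696 q [ 0.38  0.1  -0.05  1.43 -0.    0.4 ]
```

Emit:
{"api": "send_rows", "payload": {
  "deltas": [
    [[120,0.004,0.001,-0.003,0],[120,0.001,0,-0.005,0],[120,0.001,0,-0.005,0],[120,0,0,-0.004,0],[120,0,0,0,0]]
  ]
}}

```text
clock: 13.35
position: [0.5251, 0.2088, 0.093]
ee_rot: [-1.22, -1.191, 1.193]
wrist_force: [0.7, -0.8, -1.1]
width: 0.691
```

```bash
python3 -c "
from h import *
import pickle
st()
c=cam('wrist','w15'); pickle.dump(c,open('w15.pkl','wb'));zoom(c['img'],165,130,345,350,3.6,'w15z');c=cam('scene');zoom(c['img'],165,110,275,200,7,'s15')
st()"
```

```text
t 13.35 p [0.5251 0.2088 0.093 ] jaw 88.64 ydir [-0.001 -0.    -1.   ] F [ 0.7 -0.8 -1.1] T [-0.02  0.    0.02] w 0.691 q [ 0.38  0.12 -0.06  1.4   0.    0.4 ]
t 13.45 p [0.5254 0.2089 0.0938] jaw 88.64 ydir [-0. -0. -1.] F [ 1.   0.2 -1.5] T [-0.08  0.01 -0.03] w 0.6924 q [ 0.38  0.12 -0.06  1.4   0.    0.4 ]
```

View pics/w15z.png

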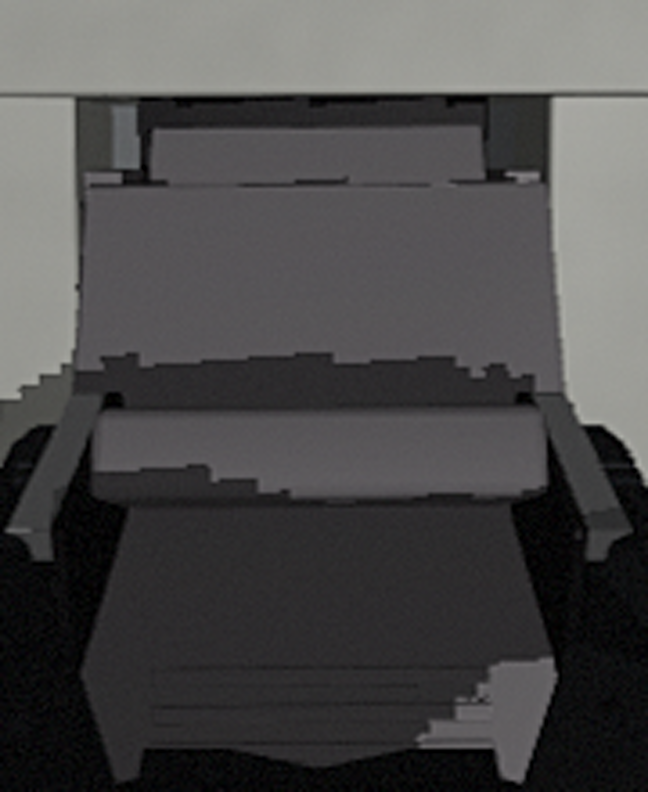

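View pics/s15.png

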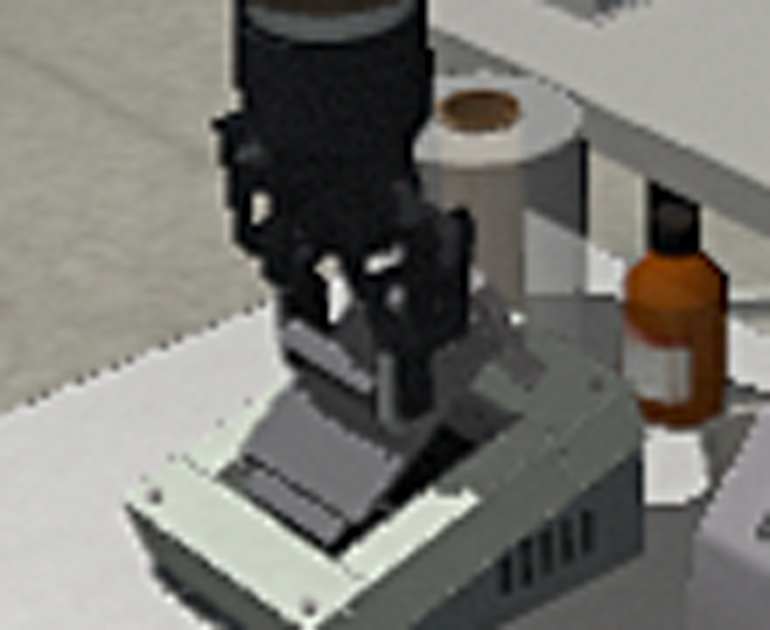

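Lip is inside the opening and centred: opening cols 77–551, plate 86–548, lip tip row 127 against ledge edge row 95. Now I lower a little and slide it under the ledge.

Emit:
{"api": "send_rows", "payload": {
  "deltas": [
    [[120,0,-0.0007,-0.003,0],[120,-0.003,0,-0.001,0],[120,-0.003,0,-0.001,0],[120,-0.003,0,-0.001,0]]
  ]
}}

```text
clock: 13.85
position: [0.5162, 0.2082, 0.0878]
ee_rot: [-1.22, -1.192, 1.192]
wrist_force: [0.3, -0.3, -0.4]
width: 0.698
```

Emit:
{"api": "send_rows", "payload": {
  "deltas": [
    [[120,-0.002,0,-0.0005,0],[120,-0.0015,0,-0.0003,0],[120,0,0,0,0]]
  ]
}}

```text
clock: 14.15
position: [0.513, 0.2083, 0.087]
ee_rot: [-1.221, -1.192, 1.192]
wrist_force: [1.3, -0.4, -2.2]
width: 0.693
```

```bash
python3 -c "
from h import *
import pickle
st()
c=cam('wrist','w16'); pickle.dump(c,open('w16.pkl','wb'));zoom(c['img'],165,130,345,350,3.6,'w16z');c=cam('scene');zoom(c['img'],165,110,275,200,7,'s16')
st()"
```

```text
t 14.15 p [0.513  0.2083 0.087 ] jaw 88.64 ydir [ 0. -0. -1.] F [ 1.3 -0.4 -2.2] T [-0.01 -0.28  0.07] w 0.6926 q [ 0.39  0.09 -0.1   1.38 -0.    0.41]
t 14.25 p [0.513  0.2082 0.087 ] jaw 88.64 ydir [ 0. -0. -1.] F [ 1.   0.2 -2.9] T [ 0.03 -0.19 -0.03] w 0.6954 q [ 0.39  0.09 -0.1   1.38 -0.    0.41]
```

View pics/w16z.png

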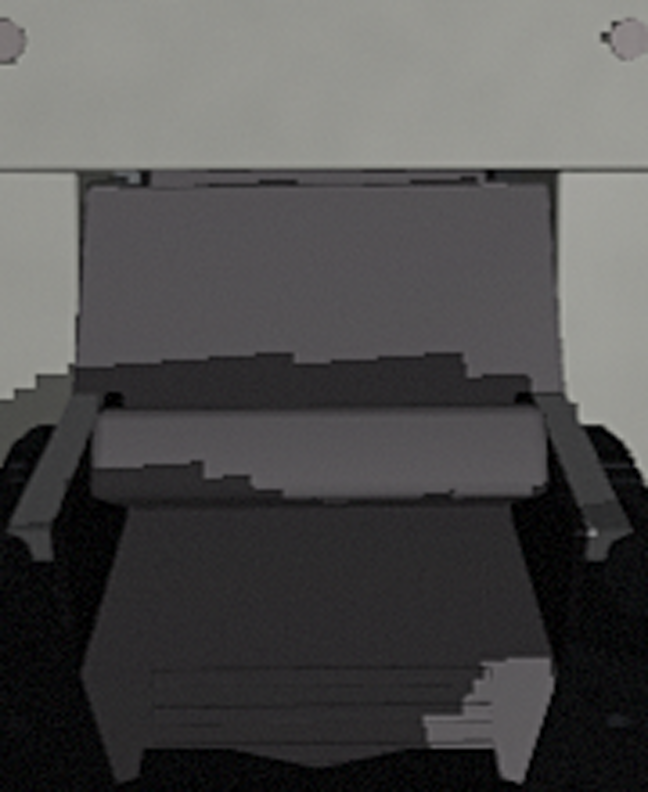

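View pics/s16.png

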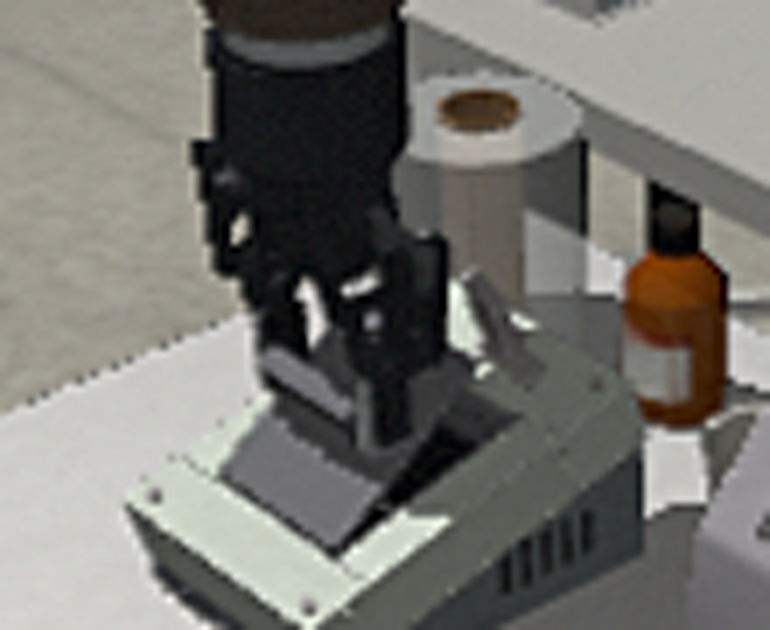

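Lip is under the ledge (ledge edge row 170, plate end row 185, lip mostly hidden), with only light contact. Now the swing down about the ledge.

Emit:
{"api": "send_rows", "payload": {
  "deltas": [
    [[120,0.003,0,-0.002,0],[120,0.003,0,-0.002,0],[120,0.0025,0,-0.002,0]]
  ],
  "grip_force": 20
}}

```text
clock: 14.55
position: [0.5214, 0.2083, 0.0814]
ee_rot: [-1.22, -1.191, 1.192]
wrist_force: [-4.6, -0.1, 8.9]
width: 0.697
```

Emit:
{"api": "send_rows", "payload": {
  "deltas": [
    [[120,0.0022,0,-0.0026,0],[120,0.0022,0,-0.0026,0],[120,0.0022,0,-0.0026,0]]
  ]
}}

```text
clock: 14.85
position: [0.5289, 0.2082, 0.0746]
ee_rot: [-1.222, -1.193, 1.19]
wrist_force: [-0.7, -2.8, 10.9]
width: 0.698
```

```bash
python3 -c "
from h import *
import pickle
st()
c=cam('wrist','w17'); pickle.dump(c,open('w17.pkl','wb'));zoom(c['img'],165,130,345,350,3.6,'w17z');c=cam('scene');zoom(c['img'],165,110,275,200,7,'s17')
st()"
```

```text
t 14.85 p [0.5289 0.2082 0.0746] jaw 88.63 ydir [ 0.002  0.    -1.   ] F [-0.7 -2.8 10.9] T [-0.58  0.7   0.09] w 0.6976 q [ 0.38  0.13 -0.08  1.36 -0.    0.4 ]
t 14.95 p [0.5291 0.2082 0.0744] jaw 88.62 ydir [ 0.002  0.    -1.   ] F [-0.9 -1.7  7.7] T [-0.33  0.39  0.04] w 0.6938 q [ 0.38  0.13 -0.08  1.36 -0.    0.4 ]
```

View pics/w17z.png

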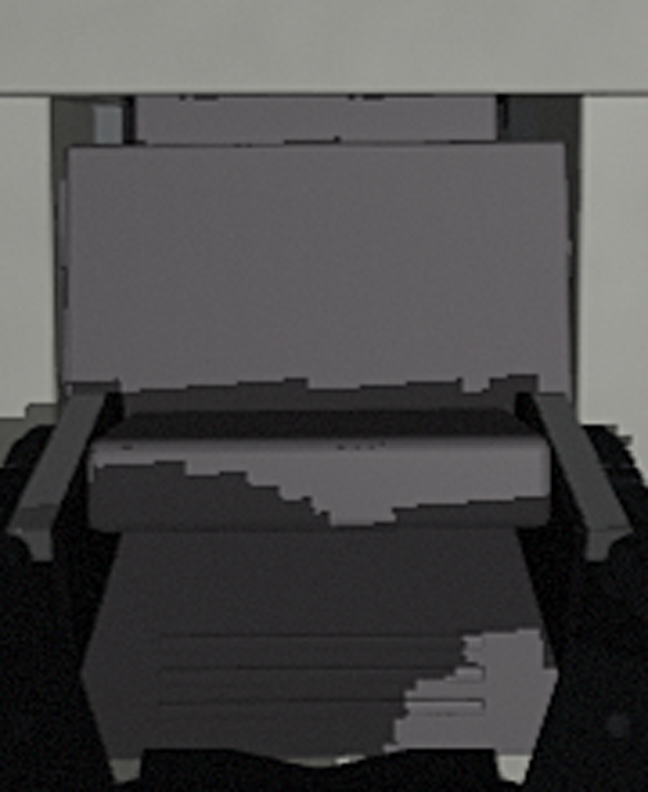

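View pics/s17.png

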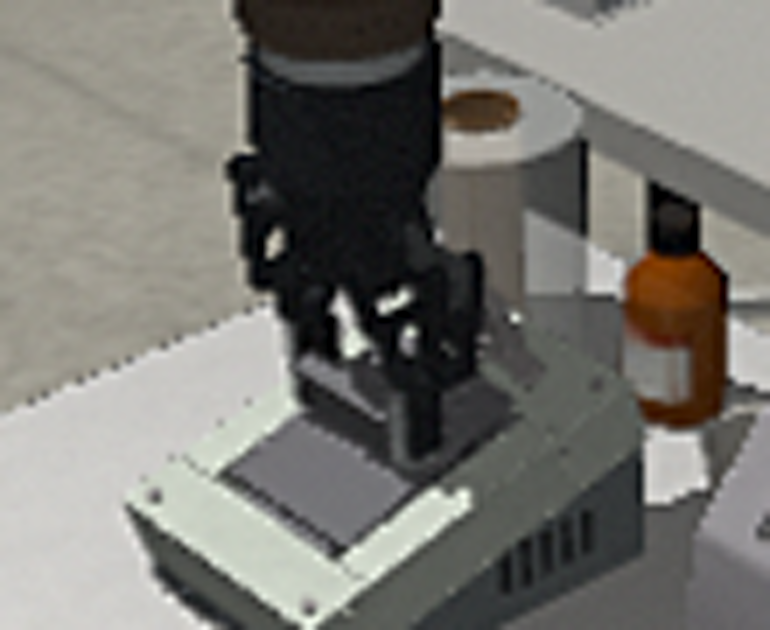

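Run:
```python
from h import *
import pickle
c=pickle.load(open('w17.pkl','rb'))
F=lambda x,y:(165+x/3.6-.36,130+y/3.6-.36)
f=lambda L:[F(x,y) for x,y in L]
I=[0,1,4,5,6,7]
p,Rw=coverpose(c,f([(69,148),(563,145),(88,443),(549,440),(88,526),(549,524)]),OBJ[I])
import h; 
print(inv(p),inv(p+Rw@np.array([-.048,0,-.02])),inv(p+Rw@np.array([-.061,0,-.02])),inv(p+Rw@np.array([.048,0,-.02])))
for q in [(50,95),(582,95)]: print(inv(onz(c,*F(*q),.0583)))
```

```text
grip [0.5264 0.2079 0.0881] tilt 21.5 yaw -1.0 roll -0.3 err px 1.5
[ 0.7  0.1 16.5] [-44.7  -0.2  -8.8] [-57.6  -0.3 -10.3] [50.7  0.3  2.1]
[-53.3 -42.3   0.1]
[-53.2  41.8   0.1]
```

Emit:
{"api": "send_rows", "payload": {
  "deltas": [
    [[120,-0.002,0,0.0,0],[120,-0.0025,0,-0.0005,0],[120,0,0,0,0]]
  ]
}}

```text
clock: 15.25
position: [0.5233, 0.2082, 0.0725]
ee_rot: [-1.22, -1.191, 1.192]
wrist_force: [-0.3, -0.2, 0.4]
width: 0.697
```

```bash
python3 -c "
from h import *
import pickle
st()
c=cam('wrist','w18'); pickle.dump(c,open('w18.pkl','wb'));zoom(c['img'],165,130,345,350,3.6,'w18z');c=cam('scene');zoom(c['img'],165,110,275,200,7,'s18')
st()"
```

```text
t 15.25 p [0.5233 0.2082 0.0725] jaw 88.64 ydir [-0.001 -0.    -1.   ] F [-0.3 -0.2  0.4] T [0.05 0.18 0.01] w 0.697 q [ 0.38  0.12 -0.1   1.36  0.    0.4 ]
t 15.35 p [0.5233 0.2082 0.0725] jaw 88.64 ydir [-0.001 -0.    -1.   ] F [-1.  -0.5 -0.5] T [0.04 0.31 0.03] w 0.6943 q [ 0.38  0.12 -0.1   1.36  0.    0.4 ]
```

View pics/w18z.png

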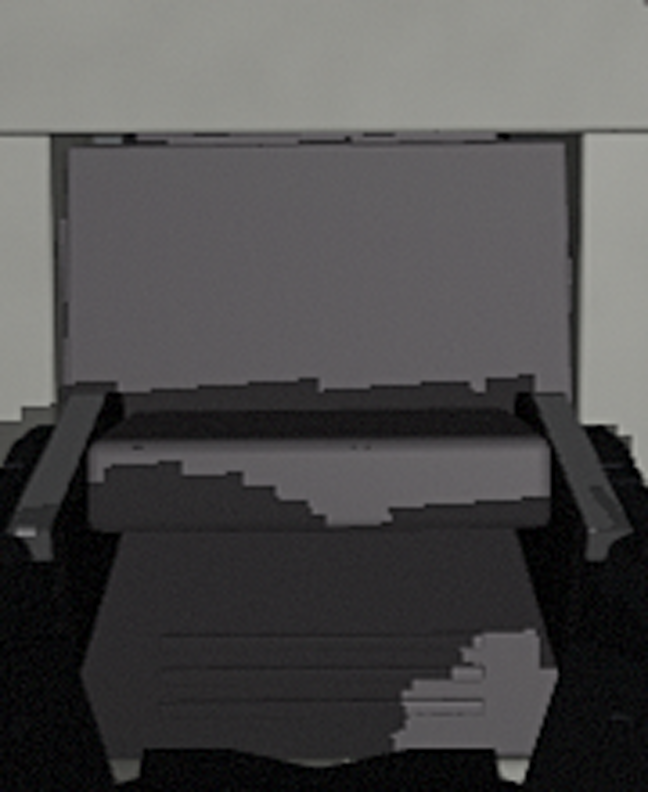

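Emit:
{"api": "send_rows", "payload": {
  "deltas": [
    [[120,0.0005,0,-0.002,0],[120,0.0005,0,-0.002,0]]
  ]
}}

```text
clock: 15.55
position: [0.5254, 0.2082, 0.0702]
ee_rot: [-1.222, -1.193, 1.19]
wrist_force: [0.3, -4.8, 15.1]
width: 0.694
```

Emit:
{"api": "send_rows", "payload": {
  "deltas": [
    [[120,0.0005,0,-0.002,0],[120,0,0,0,0]]
  ]
}}

```text
clock: 15.75
position: [0.5266, 0.2081, 0.0688]
ee_rot: [-1.223, -1.194, 1.189]
wrist_force: [1.5, -3.3, 12.8]
width: 0.697
```

```bash
python3 -c "
from h import *
import pickle
st()
c=cam('wrist','w19'); pickle.dump(c,open('w19.pkl','wb'));zoom(c['img'],165,130,345,350,3.6,'w19z');c=cam('scene');zoom(c['img'],165,110,275,200,7,'s19')
st()"
```

```text
t 15.75 p [0.5266 0.2081 0.0688] jaw 88.62 ydir [ 0.004  0.    -1.   ] F [ 1.5 -3.3 12.8] T [-0.58  0.02  0.16] w 0.6966 q [ 0.38  0.12 -0.1   1.35 -0.    0.4 ]
t 15.85 p [0.5266 0.2081 0.0688] jaw 88.62 ydir [ 0.004  0.    -1.   ] F [ 1.2 -3.5 12.3] T [-0.65  0.03  0.16] w 0.6934 q [ 0.38  0.12 -0.1   1.35 -0.    0.4 ]
```

View pics/w19z.png

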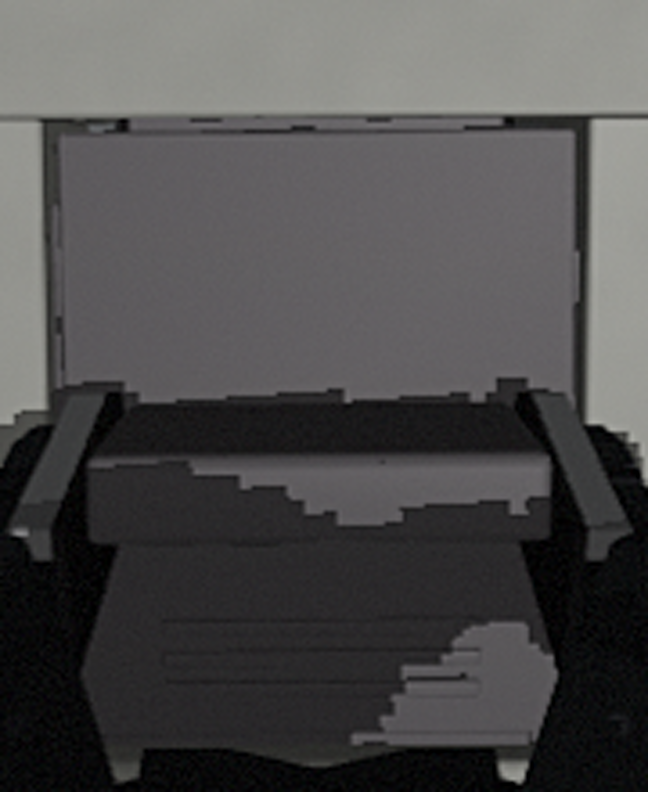

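View pics/s19.png

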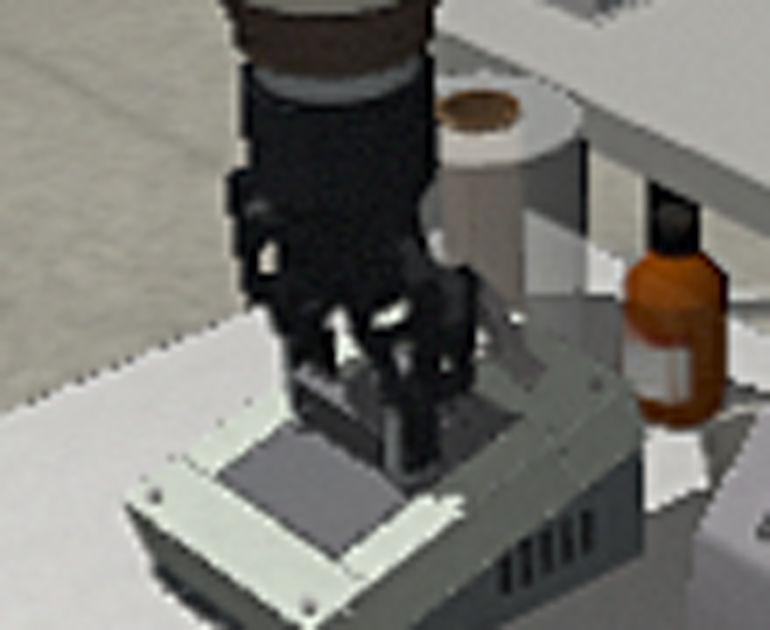

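Run:
```python
from h import *
import pickle
c=pickle.load(open('w19.pkl','rb'))
F=lambda x,y:(165+x/3.6-.36,130+y/3.6-.36)
f=lambda L:[F(x,y) for x,y in L]
I=[0,1,4,5,6,7]
p,Rw=coverpose(c,f([(61,134),(576,129),(88,459),(550,454),(88,542),(550,540)]),OBJ[I])
print(inv(p))
for q in [(43,119),(590,117)]: print(inv(onz(c,*F(*q),.0583)))
```

```text
grip [0.5239 0.2081 0.0828] tilt 14.3 yaw -0.7 roll 0.5 err px 0.93
[-3.1  0.2 12. ]
[-53.1 -42.1   0. ]
[-53.3  41.7   0.1]
```

Emit:
{"api": "send_rows", "payload": {
  "deltas": [
    [[80,0,0,0,0],[30,0,0,0,0],[20,0,0,0,0],[20,0,0,0.03,0],[20,0,0,0.05,0],[20,-0.03,0,0.04,0],[20,-0.04,0,0.02,0],[20,-0.04,0,0.02,0],[20,0,0,0,0]]
  ]
}}

```text
clock: 16.75
position: [0.4127, 0.2085, 0.2303]
ee_rot: [-1.221, -1.197, 1.189]
wrist_force: [1.4, 0.1, 0.6]
width: 0.921
```

```bash
python3 -c "
from h import *
import pickle
st()
c=cam('wrist','w20'); pickle.dump(c,open('w20.pkl','wb'));c=cam('scene');pickle.dump(c,open('s20.pkl','wb'));zoom(c['img'],165,110,275,200,7,'s20'); c=cam('top'); pickle.dump(c,open('t20.pkl','wb')); zoom(c['img'],150,145,215,225,7,'t20')
st()"
```

```text
t 16.75 p [0.4127 0.2085 0.2303] jaw 88.72 ydir [ 0.004  0.002 -1.   ] F [1.4 0.1 0.6] T [ 0.02 -0.08  0.05] w 0.9211 q [ 0.47 -0.13 -0.04  1.66  0.    0.49]
t 16.9 p [0.4153 0.2084 0.2263] jaw 88.66 ydir [ 0.  0. -1.] F [ 0.2 -0.3  0.6] T [-0.01  0.06  0.03] w 0.9212 q [ 0.47 -0.12 -0.04  1.65 -0.    0.49]
```

View pics/w20.png

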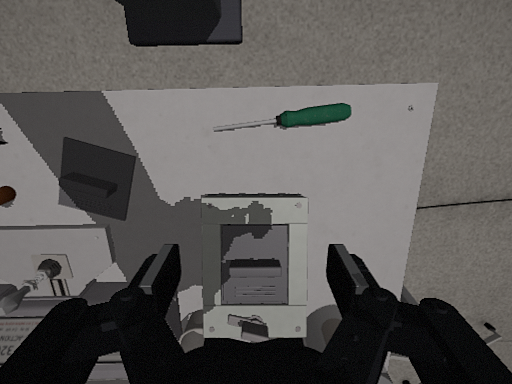

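View pics/s20.png

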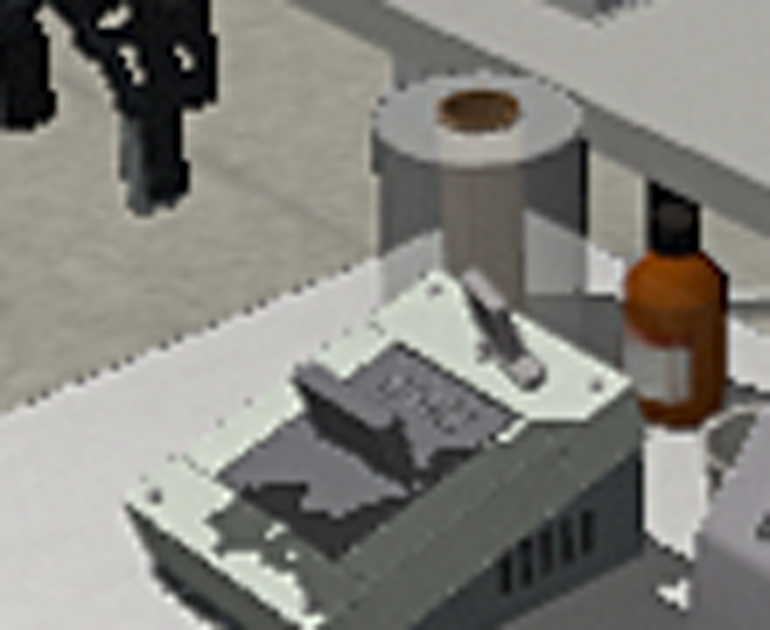

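View pics/t20.png

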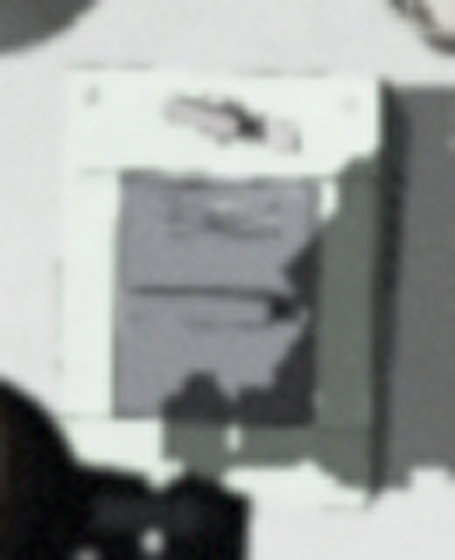

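```bash
python3 -c "
from h import *
import pickle
c=pickle.load(open('w20.pkl','rb'));zoom(c['img'],190,185,320,345,4.6,'w20z')"
```

```text
(no output)
```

View pics/w20z.png

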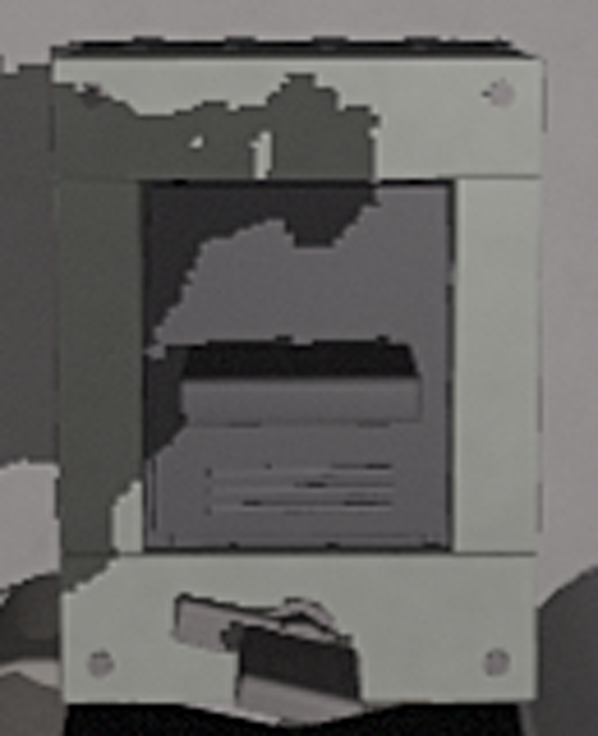

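```bash
sed -i 's/O=np.array(\[.530,.2077,.072\])/O=np.array([.5287,.2077,.0715])/' h.py
cat >> h.py <<'E'
def ond(c,u,v,z):
    o,d=ray(c,u,v); n=RD[:,2]; P0=dk(0,0,z); t=n@(P0-o)/(n@d); return inv(o+d*t)
E
python3 - <<'E'
from h import *
import pickle
c=pickle.load(open('w20.pkl','rb'))
F=lambda x,y:(190+x/4.6-.4,185+y/4.6-.4)
G=lambda p:((p-np.array([190,185])+.4)*4.6).round(0)
print("axis z0,20,32",*[G(proj(c,dk(75,0,z))) for z in (0,20,32)])
for n,q,z in [("nose corners",(180,597),5.5),("",(175,640),5.5),("fin top",(238,708),32),("",(358,722),32),("fin near top",(243,683),32),("",(357,702),32),("open low L",(142,180),0),("low R",(455,180),0),("high L",(140,552),0),("high R",(455,550),0),("screws",(100,663),0),("",(497,663),0),("coverplate hi L",(152,547),0),("R",(450,547),0),("rib",(183,380),30),("",(420,376),30),("",(183,422),30),("",(420,420),30)]: print(n,ond(c,*F(*q),z))
E
```

```text
axis z0,20,32 [298. 639.] [299. 681.] [299. 708.]
nose corners [ 60.3 -31.7   5.5]
 [ 72.2 -33.1   5.5]
fin top [ 75.  -15.2  32. ]
 [78.6 14.6 32. ]
fin near top [ 68.5 -13.9  32. ]
 [73.4 14.3 32. ]
open low L [-51.5 -41.7   0. ]
low R [-51.5  41.6   0. ]
high L [ 50.5 -43.    0. ]
high R [50.  42.5  0. ]
screws [ 81.7 -54.2   0. ]
 [81.8 54.3  0. ]
coverplate hi L [ 49.1 -39.7   0. ]
R [49.2 41.1  0. ]
rib [ -7.5 -28.6  30. ]
 [-8.5 29.6 30. ]
 [  3.1 -28.6  30. ]
 [ 2.6 29.7 30. ]
```

Run:
```python
from h import *
print("press",dk(32,0,0).round(4),"fin22",dk(75,0,22).round(4),"face",dk(75,0,0).round(4),"face@96",dk(96,0,0).round(4)); st()
```

```text
press [0.5596 0.207  0.0798] fin22 [0.5954 0.2062 0.1122] face [0.6011 0.2061 0.0909] face@96 [0.6214 0.2056 0.0963]
t 16.9 p [0.4153 0.2084 0.2263] jaw 88.66 ydir [ 0.  0. -1.] F [ 0.2 -0.3  0.6] T [-0.01  0.06  0.03] w 0.9212 q [ 0.47 -0.12 -0.04  1.65 -0.    0.49]
```

Emit:
{"api": "send_rows", "payload": {
  "deltas": [
    [[255,0.035,0,-0.01,0],[255,0.035,-0.001,-0.02,0],[255,0.035,0,-0.03,0],[255,0.035,0,-0.035,0],[255,0,0,-0.025,0],[255,0,0,-0.01,0],[255,0,0,-0.005,0],[255,0,0,0,0]]
  ]
}}

```text
clock: 17.7
position: [0.5549, 0.2072, 0.0919]
ee_rot: [-1.22, -1.192, 1.192]
wrist_force: [-0.2, 0.2, 0.5]
width: -0.001
```

Run:
```python
from h import *
st()
```

```text
t 17.7 p [0.5549 0.2072 0.0919] jaw 88.64 ydir [-0. -0. -1.] F [-0.2  0.2  0.5] T [-0.06 -0.01 -0.04] w -0.0005 q [0.36 0.18 0.01 1.4  0.   0.38]
```

Emit:
{"api": "send_rows", "payload": {
  "deltas": [
    [[255,0,0,-0.004,0],[255,0,0,-0.003,0],[255,0,0,-0.002,0]]
  ]
}}

```text
clock: 18.0
position: [0.5552, 0.2074, 0.0835]
ee_rot: [-1.221, -1.193, 1.191]
wrist_force: [-0.3, 0.0, 0.4]
width: 0.0
```

Emit:
{"api": "send_rows", "payload": {
  "deltas": [
    [[255,0,0,-0.002,0],[255,0,0,-0.002,0]]
  ]
}}

```text
clock: 18.2
position: [0.5554, 0.2074, 0.0807]
ee_rot: [-1.221, -1.194, 1.19]
wrist_force: [-8.1, -2.3, 23.4]
width: -0.001
```

Emit:
{"api": "send_rows", "payload": {
  "deltas": [
    [[255,0,0,0.02,0],[255,0,0,0.04,0.1],[130,0.01,0,0.015,0.14],[130,0.01,0,0,0.14],[130,0.01,-0.001,0,0.14],[130,0.01,0,0,0.14],[130,0,0,0,0.14],[130,0,0,0,0.14],[130,0,0,0,0.14],[130,0,0,0,0.14]]
  ]
}}

```text
clock: 19.2
position: [0.5951, 0.2063, 0.1538]
ee_rot: [-0.377, -2.02, 2.02]
wrist_force: [0.0, -0.8, -0.1]
width: 0.495
```

Emit:
{"api": "send_rows", "payload": {
  "deltas": [
    [[130,0,0,0,0.13],[130,0,0,0,0]]
  ]
}}

```text
clock: 19.4
position: [0.5951, 0.2063, 0.1538]
ee_rot: [-0.255, -2.093, 2.093]
wrist_force: [0.7, 0.3, 0.5]
width: 0.49
```

Run:
```python
from h import *
import pickle
st()
c=cam('wrist','w21'); pickle.dump(c,open('w21.pkl','wb')); c=cam('scene'); zoom(c['img'],165,80,285,200,6,'s21'); c=cam('top'); zoom(c['img'],150,130,230,230,6,'t21')
```

```text
t 19.4 p [0.5951 0.2063 0.1538] jaw 166.1 ydir [ 0.  0. -1.] F [0.7 0.3 0.5] T [-0.    0.03  0.02] w 0.4897 q [ 0.33  0.26  0.23  1.54 -0.   -0.99]
```

View pics/w21.png

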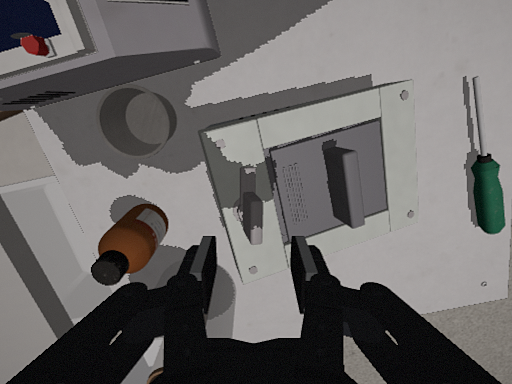

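View pics/s21.png

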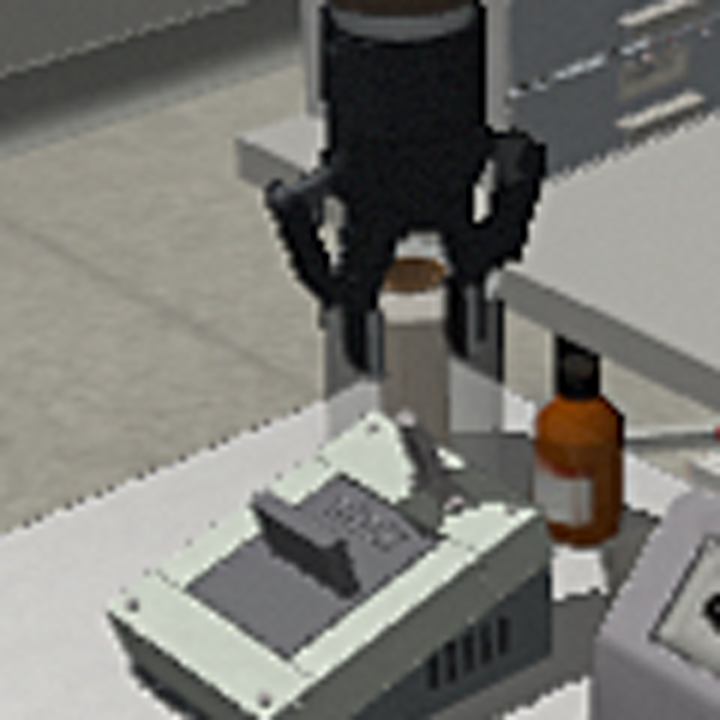

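Run:
```python
from h import *
import pickle
c=pickle.load(open('w21.pkl','rb')); zoom(c['img'],190,130,310,290,4.5,'w21z')
for z in (5,20,32): print(proj(c,dk(75,0,z)), ((proj(c,dk(75,0,z))-np.array([190,130])+.4)*4.5).round(0))
```

```text
[246.68203122 211.17425039] [257. 367.]
[251.50938135 217.89971765] [279. 397.]
[255.87907239 223.98757397] [298. 425.]
```

View pics/w21z.png

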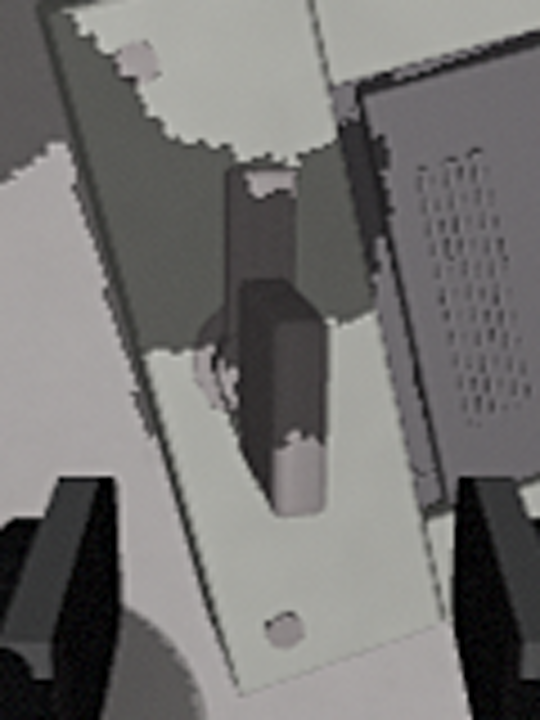

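Emit:
{"api": "send_rows", "payload": {
  "deltas": [
    [[130,0,0,-0.03,0],[130,0,0,-0.015,0],[130,0,0,-0.006,0],[160,0,0,0,0],[190,0,0,0,0],[204,0,0,0,0],[204,0,0,0,0]]
  ],
  "grip_force": 20
}}

```text
clock: 20.25
position: [0.5955, 0.2064, 0.1037]
ee_rot: [-0.259, -2.092, 2.091]
wrist_force: [0.5, -0.5, -0.0]
width: 0.199
```

Run:
```python
from h import *
import pickle
st()
c=cam('wrist','w22'); c=cam('scene'); zoom(c['img'],165,80,285,200,6,'s22')
```

```text
t 20.25 p [0.5955 0.2064 0.1037] jaw 165.98 ydir [ 0.001  0.    -1.   ] F [ 0.5 -0.5 -0. ] T [-0.03 -0.05  0.  ] w 0.1991 q [ 0.33  0.27  0.13  1.44 -0.   -0.99]
```

View pics/w22.png

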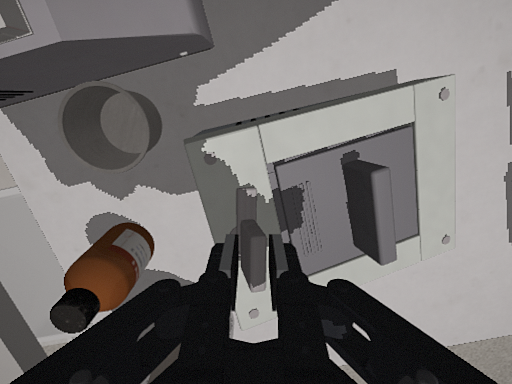

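View pics/s22.png

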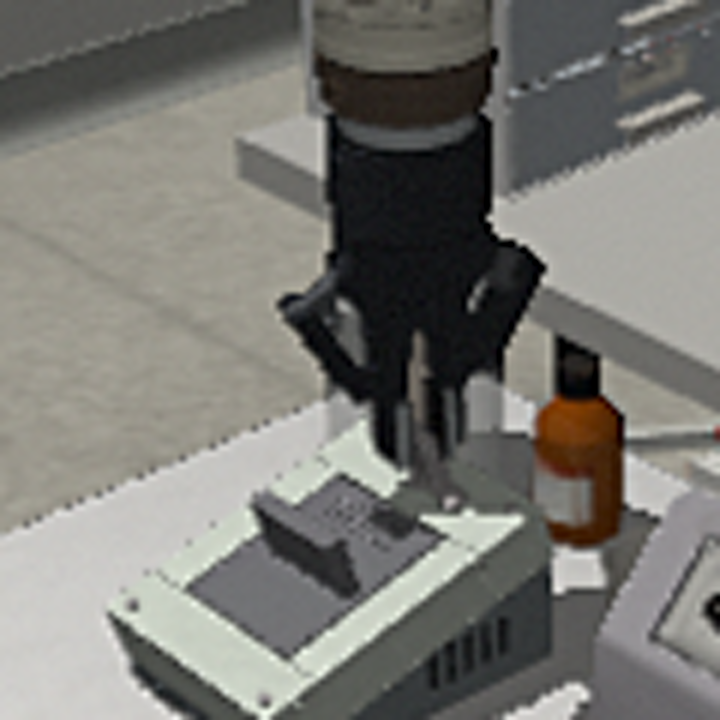

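Emit:
{"api": "send_rows", "payload": {
  "deltas": [
    [[204,0,0,0,-0.1],[204,0,0,0,-0.14],[204,0,0,0,-0.14],[204,0,0,0,-0.14],[204,0,0,0,-0.14]]
  ]
}}

```text
clock: 20.85
position: [0.595, 0.2063, 0.1031]
ee_rot: [-0.821, -1.677, 1.677]
wrist_force: [-1.5, -0.1, 1.3]
width: 0.199
```

Emit:
{"api": "send_rows", "payload": {
  "deltas": [
    [[204,0,0,0,-0.14],[204,0,0,0,-0.14],[204,0,0,0,-0.14],[204,0,0,0,-0.14],[204,0,0,0,-0.1]]
  ]
}}

```text
clock: 21.35
position: [0.5951, 0.2064, 0.1031]
ee_rot: [-1.209, -1.21, 1.209]
wrist_force: [0.1, 1.1, -0.3]
width: 0.197
```

Run:
```python
from h import *
import pickle
st()
c=cam('wrist','w23'); c=cam('scene'); zoom(c['img'],165,80,285,200,6,'s23')
```

```text
t 21.35 p [0.5951 0.2064 0.1031] jaw 90.05 ydir [ 0.  0. -1.] F [ 0.1  1.1 -0.3] T [ 0.13 -0.07  0.09] w 0.197 q [0.33 0.27 0.13 1.44 0.   0.33]
```

View pics/w23.png

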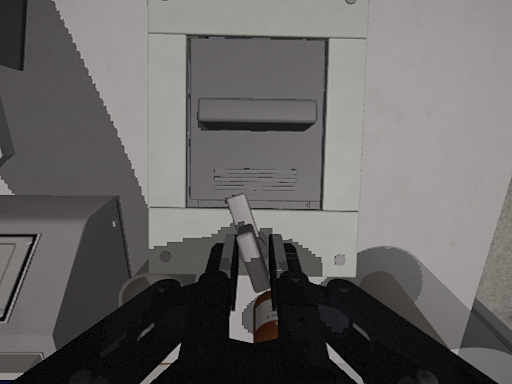

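View pics/s23.png

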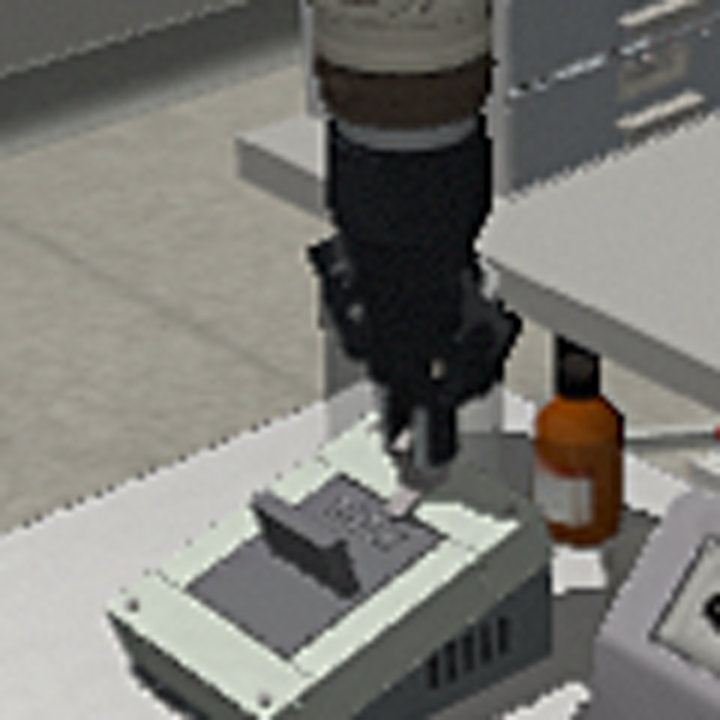

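Emit:
{"api": "send_rows", "payload": {
  "deltas": [
    [[204,0,0,0,-0.1],[204,0,0,0,-0.1],[204,0,0,0,-0.08],[204,0,0,0,-0.05]]
  ]
}}

```text
clock: 21.85
position: [0.5952, 0.2063, 0.1029]
ee_rot: [-1.345, -0.968, 0.968]
wrist_force: [0.1, -0.8, 0.9]
width: 0.199
```

Run:
```python
from h import *
import pickle
st()
c=cam('wrist','w24')
```

```text
t 21.85 p [0.5952 0.2063 0.1029] jaw 71.47 ydir [ 0.  0. -1.] F [ 0.1 -0.8  0.9] T [ 0.02 -0.06  0.05] w 0.1993 q [0.33 0.27 0.13 1.44 0.   0.66]
```

View pics/w24.png

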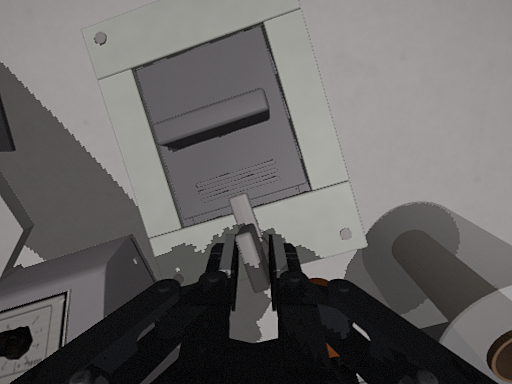

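Emit:
{"api": "send_rows", "payload": {
  "deltas": [
    [[204,0,0,0,-0.04],[204,0,0,0,-0.04],[204,0,0,0,-0.02]]
  ]
}}

```text
clock: 22.2
position: [0.5952, 0.2064, 0.103]
ee_rot: [-1.38, -0.894, 0.893]
wrist_force: [0.7, 0.7, 1.4]
width: 0.203
```

Run:
```python
from h import *
import pickle
st()
c=cam('wrist'); zoom(c['img'],70,0,390,300,2.4,'w25')
st()
```

```text
t 22.2 p [0.5952 0.2064 0.103 ] jaw 65.86 ydir [ 0.  0. -1.] F [0.7 0.7 1.4] T [ 0.14 -0.14  0.49] w 0.2029 q [0.33 0.27 0.13 1.44 0.   0.76]
t 22.25 p [0.5952 0.2064 0.103 ] jaw 65.79 ydir [ 0.  0. -1.] F [0.2 0.4 1. ] T [ 0.14 -0.2   0.46] w 0.1978 q [0.33 0.27 0.13 1.44 0.   0.76]
```

View pics/w25.png

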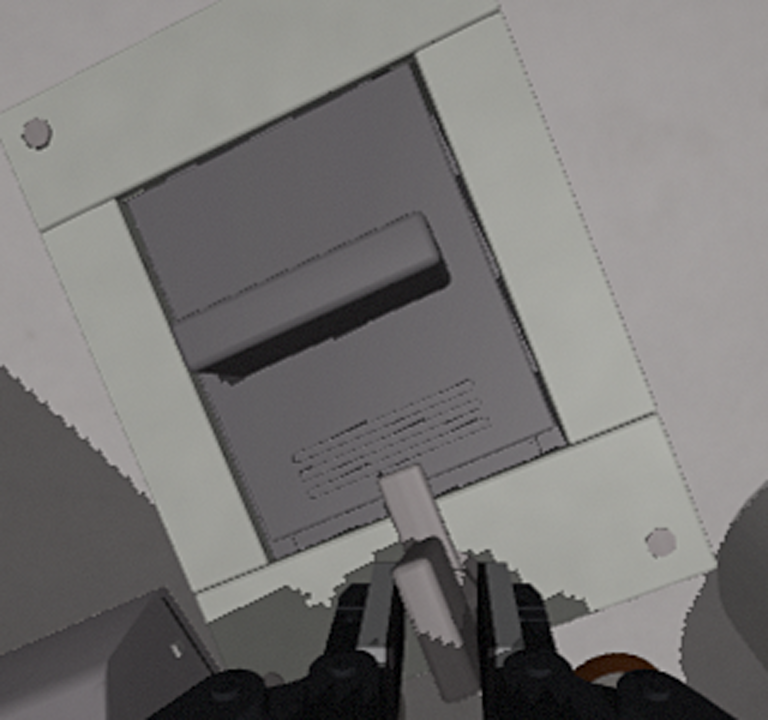

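Torque about z jumped to 0.49 N m, so the catch is on its stop and the nose lies parallel to the cover edges. Next I back off to centre, open and lift.

Emit:
{"api": "send_rows", "payload": {
  "deltas": [
    [[204,0,0,0,0.1],[204,0,0,0,0.12],[204,0,0,0,0.12],[180,0,0,0,0.04],[130,0,0,0,0],[130,0,0,0.02,0],[130,0,0,0.04,0],[100,-0.02,0,0.04,0],[60,-0.04,0,0.025,0],[60,-0.045,0,0.015,0]]
  ]
}}

```text
clock: 23.25
position: [0.4898, 0.2062, 0.2447]
ee_rot: [-1.231, -1.178, 1.174]
wrist_force: [-0.3, -0.2, -0.2]
width: 0.765
```

Emit:
{"api": "send_rows", "payload": {
  "deltas": [
    [[60,-0.045,0,0,0],[60,-0.03,0,0,0],[60,0,0,0,0]]
  ]
}}

```text
clock: 23.55
position: [0.4124, 0.2062, 0.2442]
ee_rot: [-1.229, -1.179, 1.176]
wrist_force: [0.8, 0.4, 0.1]
width: 0.761
```

Run:
```python
from h import *
import pickle
st()
c=cam('wrist','w26'); pickle.dump(c,open('w26.pkl','wb')); zoom(c['img'],190,180,320,340,4.6,'w26z'); c=cam('scene'); zoom(c['img'],140,100,370,270,3.3,'s26'); c=cam('top'); zoom(c['img'],105,120,395,270,2.7,'t26')
```

```text
t 23.55 p [0.4124 0.2062 0.2442] jaw 87.56 ydir [ 0.002  0.001 -1.   ] F [0.8 0.4 0.1] T [-0.   -0.07  0.03] w 0.7606 q [ 0.46 -0.12 -0.    1.69  0.    0.51]
```

View pics/w26z.png

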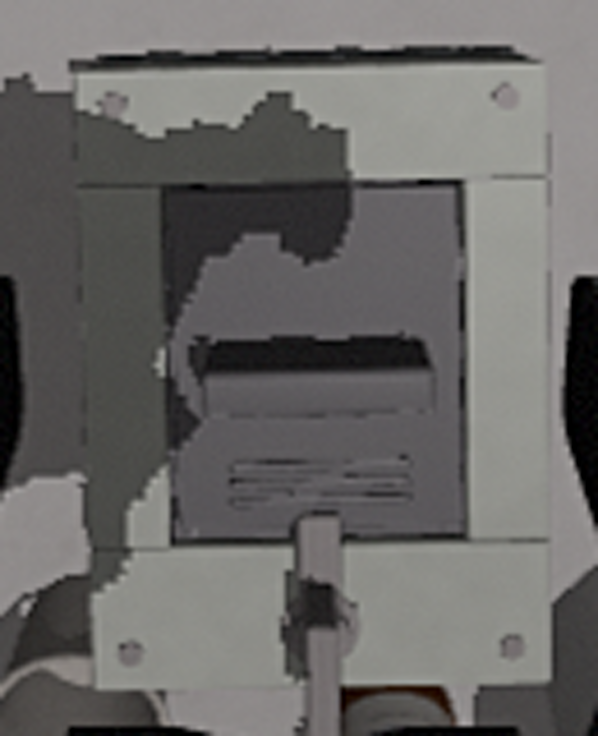

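View pics/s26.png

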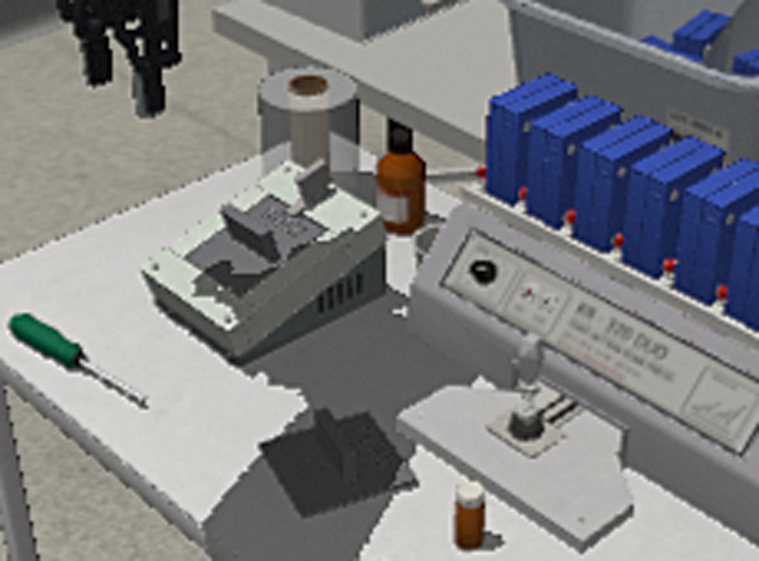

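View pics/t26.png

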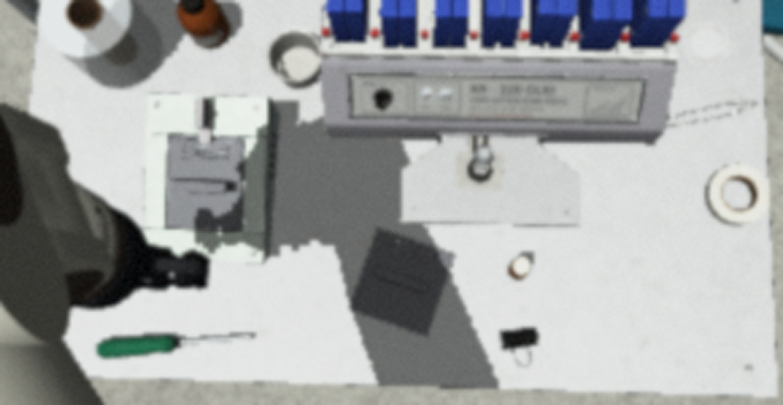

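Run:
```python
from h import *
import pickle
c=pickle.load(open('w26.pkl','rb'))
F=lambda x,y:(190+x/4.6-.4,180+y/4.6-.4)
for n,q,z in [("nose tip",(299,516),5.5),("",(340,514),5.5),("nose sides right near/far",(341,575),5.5),("fin top",(308,630),32),("",(341,628),32),("fin far",(304,730),32),("",(342,730),32),("screw",(131,653),0),("",(512,646),0),("rib",(204,374),30),("",(434,370),30),("",(204,415),30),("",(434,411),30),("plate hi",(172,540),0),("",(466,537),0),("open low",(162,183),0),("",(464,182),0),("open hi",(165,545),0),("",(468,541),0)]: print(n,ond(c,*F(*q),z))
# others vs the start
a=cv2.imread('pics/top0.png'); b=cam('top')['img']
h=lambda im,lo,hi:cv2.inRange(cv2.cvtColor(im,cv2.COLOR_BGR2HSV),lo,hi)
def cen(m,box):
    x0,y0,x1,y1=box; k=cv2.moments(m[y0:y1,x0:x1],True); return (round(k['m10']/max(k['m00'],1)+x0,1),round(k['m01']/max(k['m00'],1)+y0,1),k['m00'])
for n,lo,hi,box in [("screwdriver",(60,90,20),(95,255,255),(135,235,180,260)),("clip",(0,0,0),(180,255,45),(285,235,310,255)),("vial",(5,90,40),(22,255,255),(285,205,310,230))]:
    print(n,cen(h(a,lo,hi),box),cen(h(b,lo,hi),box))
```

```text
nose tip [40.4 -5.5  5.5]
 [40.   5.8  5.5]
nose sides right near/far [57.4  5.8  5.5]
fin top [59.1 -3.6 32. ]
 [58.7  4.9 32. ]
fin far [85.8 -5.1 32. ]
 [86.   4.7 32. ]
screw [ 81.8 -53.9   0. ]
 [81.5 54.   0. ]
rib [ -7.8 -28.9  30. ]
 [-7.8 29.8 30. ]
 [  2.9 -29.2  30. ]
 [ 2.8 29.7 30. ]
plate hi [ 49.1 -41.5  -0. ]
 [49.7 41.3  0. ]
open low [-52.3 -41.7   0. ]
 [-51.1  41.7   0. ]
open hi [ 50.6 -43.5  -0. ]
 [50.8 41.8  0. ]
screwdriver (154.9, 247.9, 159.0) (154.8, 247.8, 149.0)
clip (296.9, 244.7, 54.0) (296.9, 244.8, 49.0)
vial (294.0, 220.0, 1.0) (285.0, 205.0, 0.0)
```

Nose is centred at 0.00 ± 0.02 rad (tip y −5.5/+5.8, fin sides parallel), the cover is level with the deck, and the arm is clear. I'm handing the job in.

```bash
python3 -c "
from h import *
st(); print(robot.close_job())"
```

```text
t 23.75 p [0.4157 0.2063 0.2427] jaw 87.48 ydir [ 0. -0. -1.] F [ 0.3 -1.1  0.9] T [0.03 0.01 0.04] w 0.7652 q [ 0.46 -0.11  0.    1.68 -0.    0.5 ]
the job is handed in; nothing more can be done
None
```

The service cover is refitted and locked, and I handed the job in at 23.8 s of the 54 s allowed, with the arm clear of everything.

**What I did**
- I gripped the lipped cover by the ends of its rib.
- The tool can only point straight down, so I tilted the cover in the pads. Pressing its high end on the tester's front edge gave 22°, and pressing it on the cart's front edge brought it to 36°.
- I hooked the lip under the ledge, swung the cover down and released it.
- I pressed its high end with about 23 N to seat it.
- I turned the catch by its fin clockwise to its stop (0.49 N m on the wrist) and let go.

**Last checks**
- **Catch:** the nose tip edges are at deck y −5.5 and +5.8 mm, about 40 mm up the slope. The nose lies over the cover, at 0 within about 0.02 rad.
- **Cover:** the plate looks flush, and its press-contact height matched a flush plate to within about 1 mm. The rib top fits 30 mm above the face. The cover sits about 2.5 mm toward the ledge, inside the 3.5 mm play.
- **Other things:** the screwdriver and clip are where they were, by colour mask in the top view. The vial's colour mask failed (too few pixels), so I checked it, the other cover and the cup only by eye. They look unmoved.

**Disagreements**
- The camera put the ledge about 1 mm lower and 1.5 mm nearer the robot than my first estimate, so I corrected for it.
- Partway through the swing, the cover sat too far up the slope to clear the opening's high edge. I slid it back toward the ledge before finishing.

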